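# Fill and lock the spice caddy

### The arm

A 6-joint arm with a two-finger parallel gripper is mounted at the origin on a cart in front of the work surface, level with it; the furniture and walls round the work are solid. World frame = base frame: x ahead of the robot, y to its left, z up, the work surface at z = 0. Lengths are in mm, angles in degrees, forces in N, time in s.
With the tool pointing down it reaches from about 350 to 850 mm from the base axis. Payload 8.1 kg.
Tool frame: the origin (TCP) lies on the centre line of the jaws, within the pads' length; the fingertips stand 19 mm ahead of it and the grasp point (between the pads) is the TCP; z points along the fingers, y is the line along which they close (so a half turn about z gives the same grasp; the last joint's range is limited). The gripper opens to 85 mm and grips with 20 to 120 N. Pads are 22 mm wide; open, the fingers measure 114 mm over their backs; the gripper's body (76 mm by 85 mm) begins 54 mm behind the grasp point. The pads swing forward as they close: fully open they stand 13 mm farther back than shut.
Start: joints at [-69.924, 7.471, 85.268, -0, 87.261, -4.893], TCP at [253.301, -543.915, 250.292] pointing down, gripper open.
Joint ranges: [-169.43, 169.43], [-51.17, 129.36], [1.28, 143.12], [-76.62, 256.62], [0, 156.53], [-152.29, 152.29]. Speed limits (degrees/s): [136.94, 136.94, 159.86, 180, 180, 180].

### API

Orientations are given as [roll, pitch, yaw] about the fixed x, y, z axes, in that order (R = Rz(yaw) Ry(pitch) Rx(roll)).
In Python, from bench import r gives the robot as it stands. The module is installed in compiled form; this text tells all that it offers.
- The arm moves only by the tool servo_tool, never from a script. Its arguments are lists of equal length, an entry for each row: "fingers": the finger opening in m, from 0 to 0.0854; "linear": the shift along the tool's x, y, z in m, a list of three; "rotation": the turn, a rotation vector about the tool's x, y, z in degrees, a list of three. A call has 1 to 10 rows; each row is the pose to reach, as a shift and turn from the pose commanded when the call began, along the tool's axes at that moment; what a row does not reach only later rows make up. A row lasts 1/10 s, in which the tool goes at most 50 mm and 8.59 degrees, less where a joint would pass 70% of its speed; a pose out of reach is approached as far as the arm can. A call with a gripper value outside its range is refused whole. The fingers move at their own pace and stop on an object; "force" is the grip in N (left out, the last holds). Time passes only in rows, so rows that repeat a pose let the fingers close. It gives the time, the measured TCP pose, the force, the opening and the grip force at its end, in the units of the state.
- r.sense(): the state, without advancing time (a new reading comes with each control period).
- r.snapshot(name): name is "side" or "top" or "wrist"; returns a dict with "frame" (384x512x3 uint8, red, green, blue), "fx", "fy", "cx", "cy" (pixels), "camera_from_world" (4x4, takes a point from world to camera coordinates). Camera axes: x right, y up, looking along -z (the intrinsics and any distortion apply to the point x, -y, -z); pixel columns grow to the right and rows downward; lengths in mm; the calibration is good to about 2 mm. A picture is of the moment at which its call begins. There is no depth.
- r.hand_in(): hands the job in; it is judged then, once.
The state is a dict: "time": time; "joint_pos": joint angles; "qd": joint speeds; "joint_efforts": joint torques, N m; "tool_pos": TCP position; "tcp_rot": TCP orientation; "ft_force": force on the tool from outside, world axes, zero at the start; "wrist_torque": the same for the moment, N m; "finger_gap": finger opening in mm; "grip_force": force on a finger pad.
Only numpy, scipy, OpenCV 4.12 (cv2) and the standard library are available. Lean on these libraries where they do the work, as an engineer would, in place of code of your own. Each camera call takes 0.05 s, during which the arm holds its last target. There are 200 camera calls.

### The job

Swing the caddy's steel bar all the way back to uncover the pockets, then fill them upright in dot order, letting each thing go before the next: red-capped jar in pocket one, green-capped jar in two, salt shaker in three, egg timer in four, leaving empty the pocket of anything that is not here. Then, with the bar still raised, swing it home against its stop over the pockets, and only after that press the yellow cap down until the catch clicks and the shackle stays down. Leave the jam jar, food tin and garlic where they are; the jar at the back beside the bread bin is not part of the job.

Things in the scene. Friction and masses are not known exactly. Their poses are not given: they have to be found in the camera images.
- caddy: spice caddy, pale wooden base 92 x 390 mm, fixed; origin under its centre, x away from the robot, y along it, z up. Four open square pockets in a row along y (rims 26 to 66 mm high); a white strip in front (-x) bears 1 to 4 black dots before pockets 1 to 4 (1 at the +y end). At +y a blue lock body (46 x 46, 106 mm high), at -y a slotted steel post 104 mm high
- pocket_1 (a point): centre of the floor of pocket 1 (one dot), 6 mm above the worktop; inside 52 x 52 mm, front and back walls 52 mm above its floor, cross walls 60 mm; axes as the caddy's; for the red-capped jar. It is 80 mm from the lock axis
- pocket_2 (a point): the same for pocket 2 (two dots), 52 x 52 mm inside, for the green-capped jar; 59 mm from pocket 1
- pocket_3 (a point): the same for pocket 3 (three dots), 52 x 52 mm inside, front and back walls 44 mm above its floor, for the salt shaker; 59 mm from pocket 2
- pocket_4 (a point): the same for pocket 4 (four dots), 72 x 72 mm inside, its walls 20 mm above its floor but for the 60 mm one towards pocket 3, for the egg timer; 69 mm from pocket 3
- red_jar: glass spice jar with a red cap, 45 mm diameter, 106 mm tall, 0.11 kg; stands upright; origin at the centre of its underside, z up its axis; None if absent
- green_jar: glass spice jar with a green cap, 44 mm diameter, 99 mm tall, 0.11 kg; origin and axes likewise; None if absent
- shaker: salt shaker, clear with a grey domed top, 44 mm diameter up to 66 mm height, narrowing to 34 mm in the dome, 90 mm tall, 0.1 kg; origin and axes likewise; None if absent
- timer: egg timer, white base 62 mm diameter, 22 mm high, with a red domed top 58 mm diameter, 46 mm tall in all, 0.11 kg; origin at the centre of its underside, z up; always there
- shackle (a joint): how far the shackle (stem, bar and yellow cap together) is pressed down into the lock body, m: 0 raised, 0.018 at the bottom. A spring of 1 to 2 N lifts it back unless it has been pressed past the catch (about 0.014, with a push of 10 to 15 N); caught, it stays at about 0.014; pulling the knob up firmly frees it again
- cap_top (a point): centre of the top of the round yellow cap (40 mm diameter) over the blue lock body, on the bar's swivel axis; the place to press down; 172 mm above the worktop when raised
- lock_axis (a point): point on the vertical swivel axis of the bar, at the top of the blue lock body, 106 mm above the worktop (fixed; axes as the caddy's)
- bar (a joint): swivel angle of the bar, rad: 0 is home (against its stop, lying over the pockets along the caddy's -y, its toe over the slotted post), growing as the bar swings away from the robot (anticlockwise from above) to a stop at 1.4; stiff enough to stay where left (about 0.1 N m)
- bar_knob (a point): top centre of the upright black knob on the steel bar, 24 mm diameter, 44 mm tall above the bar, 68 mm from the swivel axis; the handle for swinging the bar. Raised, its top is 196 mm, and the top of the 12 mm thick bar 152 mm, above the worktop
- bar_toe (a point): lower end of the downturned toe at the free end of the bar, 330 mm from the swivel axis, 110 mm above the worktop when raised
- jam: jam jar with a white lid, 66 mm diameter, 84 mm tall, a bystander behind the caddy; origin under its centre
- tomato: food tin, 76 mm diameter, 110 mm tall, a bystander behind the caddy; origin under its centre
- garlic_bulb: garlic bulb, 60 mm, a bystander behind the caddy; origin under its centre

How it is judged:
By the outcome, as a careful person would: the job done as asked, in the order asked, and still so for the second after the job is handed in, with the robot touching nothing.
Of red_jar, green_jar, shaker only 2 to 3 are there at a start; the rules pass over those that are not, and their reading is None.
At some moment in a run one of timer may be knocked a few centimetres aside while the robot is not near it.
It also fails if it takes over 210 s, if anything falls off the work surface, if the arm or the gripper's body presses on something with over 40 N, if the wrist force passes 120 N, or if a joint passes its speed limit or range.

## Working session

There is one attempt and no reset: what is moved stays moved. The work goes in short steps, Python scripts to look and compute and a tool call to move; the robot and the scene stay as the last step left them, time stands still between calls to the robot, and variables do not carry over. Pictures are saved under pics/ and viewed, at most 14 in all, crops included, and the job is handed in when it is done.

Besides the shell and the picture viewer there is one more tool, called after "Emit:" as name(argument=value, ...), one argument or row to a line, values as JSON. servo_tool: Moves the arm, as the interface text tells. Its arguments: {"type":"object","properties":{"fingers":{"type":"array","items":{"type":"number"}},"linear":{"type":"array","items":{"type":"array","items":{"type":"number"}}},"rotation":{"type":"array","items":{"type":"array","items":{"type":"number"}}},"force":{"type":"number"}},"required":["fingers","linear","rotation"]}

```bash
mkdir -p pics; cat > h.py <<'E'
import numpy as np, cv2
from bench import r
def snap(n,f):
    s=r.snapshot(n); cv2.imwrite('pics/'+f+'.png',s['frame'][:,:,::-1]); np.save('pics/'+f+'.npy',{k:s[k] for k in s if k!='frame'},allow_pickle=True); return s
def load(f): return np.load('pics/'+f+'.npy',allow_pickle=True).item()
def ray(s,u,v):
    T=np.array(s['camera_from_world']);R=T[:3,:3];c=-R.T@T[:3,3]
    d=R.T@np.array([(u-s['cx'])/s['fx'],-(v-s['cy'])/s['fy'],-1]); return c,d
def at(s,u,v,z):
    c,d=ray(s,u,v); return np.round(c+d*(z-c[2])/d[2],1)
def proj(s,p):
    q=np.array(s['camera_from_world'])@np.append(p,1); return np.round([s['cx']-s['fx']*q[0]/q[2],s['cy']+s['fy']*q[1]/q[2]],1)
E
python3 - <<'E'
from h import *
for n in('top','side'):
    s=snap(n,n+'0'); print(n,{k:s[k] for k in s if k!='frame'})
st=r.sense();print(st)
E
```

```text
top {'fx': 351.93367706992166, 'fy': 351.93367706992166, 'cx': 263.0756242981415, 'cy': 189.8271184989473, 'camera_from_world': array([[-8.96105607e-02, -9.95976102e-01,  1.24575788e-03,
         3.15497354e+01],
       [ 9.54934122e-01, -8.55624097e-02,  2.84218043e-01,
        -5.83454410e+02],
       [-2.82967788e-01,  2.66585549e-02,  9.58758860e-01,
        -9.53903854e+02],
       [ 0.00000000e+00,  0.00000000e+00,  0.00000000e+00,
         1.00000000e+00]])}
side {'fx': 350.49449509055427, 'fy': 350.49449509055427, 'cx': 254.78843874116862, 'cy': 189.91414227587074, 'camera_from_world': array([[-9.96395421e-01, -8.23107923e-02,  2.05206839e-02,
         5.30933789e+02],
       [ 4.95909023e-02, -3.68920528e-01,  9.28137051e-01,
        -1.61934023e+02],
       [-6.88251946e-02,  9.25809147e-01,  3.71672592e-01,
        -1.04995038e+03],
       [ 0.00000000e+00,  0.00000000e+00,  0.00000000e+00,
         1.00000000e+00]])}
{'time': 0.1, 'joint_pos': array([-6.99234371e+01,  7.51113013e+00,  8.53255108e+01,  2.20671066e-04,
        8.72604089e+01, -4.89212882e+00]), 'qd': array([ 0.07071578, -0.05334954, -0.17089227,  0.05518912,  0.05355779,
        0.03895664]), 'joint_efforts': array([ 1.35448598e-03, -5.70949709e+01, -5.01943982e+01, -1.48963718e-04,
        8.16249725e-03, -6.96340453e-05]), 'tool_pos': array([ 253.14089633, -543.46256235,  249.32197063]), 'tcp_rot': array([-1.79903322e+02, -8.49601575e-03,  2.49686738e+01]), 'ft_force': array([-0.10139967, -0.01534663, -0.17004151]), 'wrist_torque': array([-0.00099508, -0.0276592 ,  0.00615869]), 'grip_force': 0.0, 'finger_gap': 85.61249589232739}
```

View pics/top0.png

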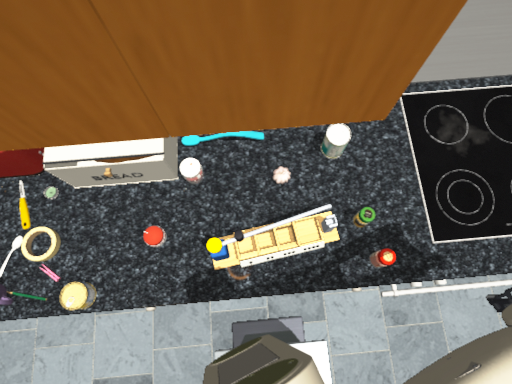

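View pics/side0.png

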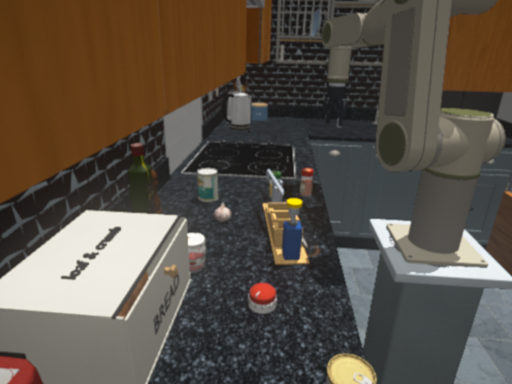

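```bash
python3 - <<'E'
from h import *
a=cv2.imread('pics/top0.png');b=cv2.imread('pics/side0.png')
A=cv2.resize(a[185:285,195:405],(798,380),interpolation=cv2.INTER_CUBIC)
B=cv2.resize(b[160:320,180:340],(400,400)[::1],interpolation=cv2.INTER_CUBIC)
cv2.imwrite('pics/c0.png',A);cv2.imwrite('pics/c1.png',cv2.resize(b[160:270,250:330],(560,600)[::1],interpolation=cv2.INTER_CUBIC))
s=load('top0')
for n,u,v,z in[('cap',214,245,172),('knob',239,236,196),('red',388,257,106),('green',367.5,214,99),('timer',153,236,46),('jam',190,165,84),('tin',338,131,110),('garlic',282,174,40),('brown',238,272,0),('brown',238,272,60)]: print(n,at(s,u,v,z))
E
```

```text
cap [422.  120.7 172. ]
knob [435.5  53.7 196. ]
red [ 356.4 -343.2  106. ]
green [ 481.5 -310.5   99. ]
timer [482.8 314.3  46. ]
jam [681.6 191.7  84. ]
tin [ 741.2 -262.6  110. ]
garlic [643.2 -85.5  40. ]
brown [360.   74.7   0. ]
brown [356.1  70.9  60. ]
```

View pics/c0.png

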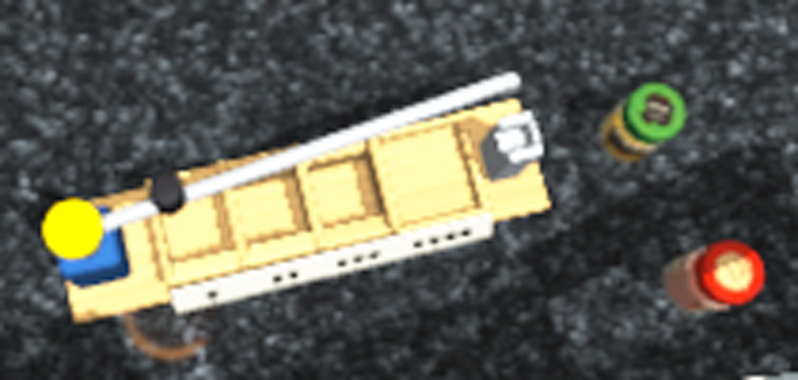

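View pics/c1.png

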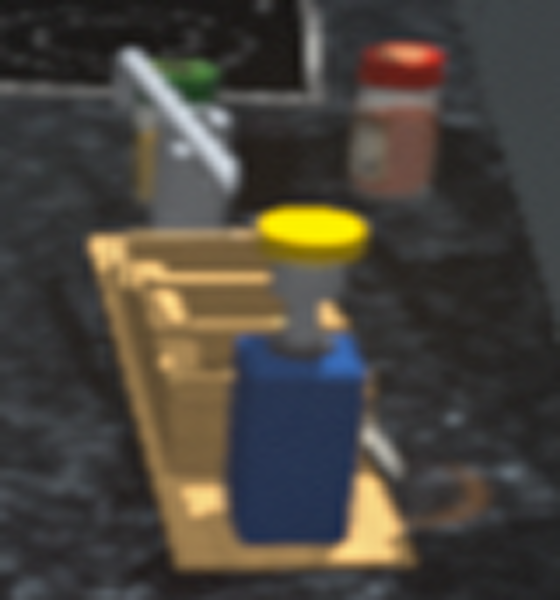

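```bash
python3 - <<'E'
from h import *
s=load('top0')
P=lambda x,y,z: at(s,195+x/3.8,185+y/3.8,z)
fl,fr,br=P(75,320,6),P(550,208,6),P(520,100,6)
print(fl,fr,br,np.linalg.norm(fl-fr),np.linalg.norm(fr-br))
post=P(520,140,104);cap=P(74,229,172);toe=P(515,80,125);knob=P(168,188,196)
print('post',post,'cap',cap,'toe',toe,'knob',knob)
for a,b in((fr,fl),(post,cap),(toe,cap),(knob,cap)): print(np.degrees(np.arctan2(*(b-a)[:2]))*-1, np.linalg.norm((b-a)[:2]))
yaw=np.radians(9);
for n,x,y,z in(('red',733,272,106),('green',656,112,99)):print(n,P(x,y,z))
E
```

```text
[373.9 142.9   6. ] [ 427.8 -242.1    6. ] [ 518.1 -230.9    6. ] 388.7546912900216 90.99192271844794
post [ 467.2 -204.8  104. ] cap [421.2 119.5 172. ] toe [ 508.1 -203.1  125. ] knob [439.3  52.9 196. ]
7.969610394321365 388.7546912900216
8.073204875825194 327.5461646852242
15.076131078489523 334.0993415138677
15.204150301634648 69.01572284631959
red [ 357.5 -343.1  106. ]
green [ 480.1 -310.6   99. ]
```

```bash
cat >> h.py <<'E'
from scipy.spatial.transform import Rotation as Ro
def go(x,y,z,yaw):
    st=r.sense(); R=Ro.from_euler('xyz',st['tcp_rot'],degrees=True)
    T=Ro.from_euler('xyz',[180,0,yaw],degrees=True)
    print('lin',np.round(R.inv().apply(np.array([x,y,z])-st['tool_pos'])/1000,4).tolist(),'rot',np.round((R.inv()*T).as_rotvec(degrees=True),2).tolist())
E
python3 -c "
from h import *
go(439,53,270,105)"
```

```text
lin [0.4203, -0.4623, -0.0198] rot [-0.07, -0.07, -80.03]
```

Emit:
servo_tool(
  fingers=[0.06, 0.06, 0.06, 0.06, 0.06, 0.06, 0.06, 0.06, 0.06, 0.06],
  linear=[
    [0.3, -0.33, -0.02],
    [0.3, -0.33, -0.02],
    [0.3, -0.33, -0.02],
    [0.3, -0.33, -0.02],
    [0.3, -0.33, -0.02],
    [0.3, -0.33, -0.02],
    [0.3, -0.33, -0.02],
    [0.3, -0.33, -0.02],
    [0.3, -0.33, -0.02],
    [0.3, -0.33, -0.02],
  ],
  rotation=[
    [0, 0, -80],
    [0, 0, -80],
    [0, 0, -80],
    [0, 0, -80],
    [0, 0, -80],
    [0, 0, -80],
    [0, 0, -80],
    [0, 0, -80],
    [0, 0, -80],
    [0, 0, -80],
  ],
  force=40,
)

```text
time: 1.1
tool_pos: [387.1, -113.0, 270.5]
tcp_rot: [179.9, -0.1, 105.7]
ft_force: [0.0, -0.7, 0.2]
finger_gap: 60.4
grip_force: 0.0
```

```bash
python3 -c "
from h import *
st=r.sense();print(st['time'],st['tool_pos'],st['tcp_rot'],st['joint_pos'])
go(439,53,270,105)"
```

```text
1.1 [ 387.09803264 -113.00829702  270.49920965] [ 1.79910455e+02 -7.57787686e-02  1.05697436e+02] [-23.66857065 -24.976727   112.37160643   0.11549874  92.58395129
 -39.36071893]
lin [0.1458, 0.0949, 0.0008] rot [0.09, -0.08, 0.7]
```

Emit:
servo_tool(
  fingers=[0.06, 0.06, 0.06, 0.06, 0.06, 0.06],
  linear=[
    [0.146, 0.095, 0],
    [0.146, 0.095, 0],
    [0.146, 0.095, 0],
    [0.146, 0.095, 0],
    [0.146, 0.095, 0],
    [0.146, 0.095, 0],
  ],
  rotation=[
    [0, 0, 0.6],
    [0, 0, 0.6],
    [0, 0, 0.6],
    [0, 0, 0.6],
    [0, 0, 0.6],
    [0, 0, 0.6],
  ],
)

```text
time: 1.7
tool_pos: [439.7, 47.7, 269.8]
tcp_rot: [-179.9, 0.0, 104.5]
ft_force: [0.1, -0.1, 1.2]
finger_gap: 59.9
grip_force: 0.0
```

```bash
python3 -c "
from h import *
s=snap('wrist','w1');print(s['fx'],s['cx'],s['cy'],r.sense()['tool_pos'],proj(s,[439.3,52.9,196]),proj(s,[421.2,119.5,172]))"
```

```text
298.3129239255217 259.80522675867 192.6669964301095 [439.69163753  47.09118959 269.9420176 ] [260.1 206.3] [259.  103.7]
```

View pics/w1.png

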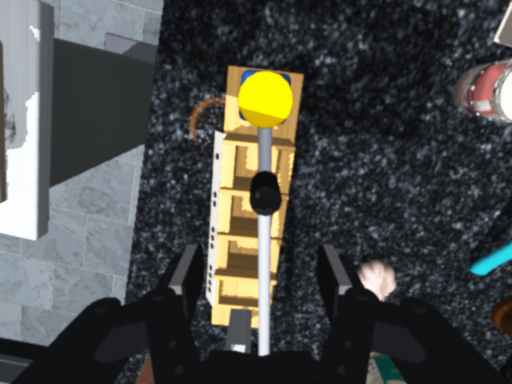

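```bash
python3 -c "
from h import *
s=load('w1');print(np.array(s['camera_from_world']).round(3))
a=cv2.imread('pics/w1.png')
h=cv2.cvtColor(a,cv2.COLOR_BGR2HSV)
m=cv2.inRange(h,(25,150,150),(35,255,255));M=cv2.moments(m,True);u,v=M['m10']/M['m00'],M['m01']/M['m00']
print(u,v,at(s,u,v,170))
print([ (v,at(s,265,v,196)) for v in(185,190,200)], at(s,264,345,152),at(s,265,140,152))
print(proj(s,[439,53,152]),proj(s,[439,53,196]))
print(a[165:220:3,265].tolist())
"
```

```text
[[ 9.68000e-01  2.51000e-01 -1.00000e-03 -4.38183e+02]
 [-2.37000e-01  9.14000e-01 -3.30000e-01  1.10815e+02]
 [-8.20000e-02  3.20000e-01  9.44000e-01 -3.78308e+02]
 [ 0.00000e+00  0.00000e+00  0.00000e+00  1.00000e+00]]
265.14596403178587 98.68255959849435 [424.6 123.8 170. ]
[(185, array([438.6,  69.2, 196. ])), (190, array([439.5,  65.6, 196. ])), (200, array([441.4,  58.4, 196. ]))] [ 486.9 -114.1  152. ] [433.1  92.6 152. ]
[259.8 186.8] [259.7 206.1]
[[168, 158, 152], [167, 158, 151], [46, 43, 42], [13, 12, 13], [13, 12, 12], [13, 12, 12], [12, 12, 12], [21, 19, 19], [30, 28, 28], [27, 25, 25], [28, 24, 26], [26, 23, 23], [24, 21, 22], [23, 21, 21], [24, 22, 22], [41, 36, 37], [44, 39, 39], [202, 190, 184], [249, 244, 241]]
```

```bash
python3 -c "
from h import *
print(r.sense()['tool_pos'])
go(440.5,56,179,105)"
```

```text
[439.69163753  47.09118959 269.9420176 ]
lin [0.0084, 0.0031, 0.0909] rot [-0.05, 0.01, -0.61]
```

Emit:
servo_tool(
  fingers=[0.06, 0.06, 0.06],
  linear=[
    [0, 0, 0],
    [0, 0, 0],
    [0, 0, 0],
  ],
  rotation=[
    [0, 0, 0],
    [0, 0, 0],
    [0, 0, 0],
  ],
)

```text
time: 2.05
tool_pos: [440.0, 46.7, 270.4]
tcp_rot: [180.0, 0.0, 104.3]
ft_force: [0.1, 0.2, -0.3]
finger_gap: 59.9
grip_force: 0.0
```

```bash
python3 -c "
from h import *
s=snap('wrist','w2')
a=cv2.imread('pics/w2.png')
h=cv2.cvtColor(a,cv2.COLOR_BGR2HSV)
m=cv2.inRange(h,(25,150,150),(35,255,255));M=cv2.moments(m,True);u,v=M['m10']/M['m00'],M['m01']/M['m00']
print(u,v,at(s,u,v,170))
print(r.sense()['tool_pos'])
go(440.5,56,179,105)"
```

```text
264.5468164794008 97.03828547648773 [424.6 123.8 170. ]
[440.00080477  46.8220507  270.37564669]
lin [0.0088, 0.0027, 0.0914] rot [0.01, 0.0, -0.71]
```

Emit:
servo_tool(
  fingers=[0.06, 0.06, 0.06, 0.06, 0.06],
  linear=[
    [0.009, 0.003, 0.03],
    [0.009, 0.003, 0.06],
    [0.009, 0.003, 0.091],
    [0.009, 0.003, 0.091],
    [0.009, 0.003, 0.091],
  ],
  rotation=[
    [0, 0, -0.7],
    [0, 0, -0.7],
    [0, 0, -0.7],
    [0, 0, -0.7],
    [0, 0, -0.7],
  ],
)

```text
time: 2.6
tool_pos: [440.4, 56.7, 179.6]
tcp_rot: [-179.9, -0.0, 105.0]
ft_force: [0.2, -0.4, 0.1]
finger_gap: 60.0
grip_force: 0.0
```

Emit:
servo_tool(
  fingers=[0.01, 0.01, 0.01, 0.01, 0.01, 0.01, 0.01, 0.01],
  linear=[
    [0, 0, 0],
    [0, 0, 0],
    [0, 0, 0],
    [0, 0, 0],
    [0, 0, 0],
    [0, 0, 0],
    [0, 0, 0],
    [0, 0, 0],
  ],
  rotation=[
    [0, 0, 0],
    [0, 0, 0],
    [0, 0, 0],
    [0, 0, 0],
    [0, 0, 0],
    [0, 0, 0],
    [0, 0, 0],
    [0, 0, 0],
  ],
  force=40,
)

```text
time: 3.4
tool_pos: [441.1, 56.8, 179.6]
tcp_rot: [179.9, 0.0, 105.1]
ft_force: [3.3, -1.7, 1.3]
finger_gap: 22.9
grip_force: 39.1
```

```bash
python3 -c "
from h import *
s=load('side0');print(at(s,294.6,201.3,172))
st=r.sense();print(st['tool_pos'],st['tcp_rot'],st['ft_force'])
# arc about axis, tool-frame rows
R=Ro.from_euler('xyz',st['tcp_rot'],degrees=True)
ax=np.array([423.5,122.5,0]);d=st['tool_pos']*[1,1,0]-ax;print(np.linalg.norm(d),np.degrees(np.arctan2(d[1],d[0])))
for a in np.arange(1,15)*5.35:
  e=Ro.from_euler('z',a,degrees=True).apply(d)-d; print(round(a,1),np.round(R.inv().apply(e)/1000,4).tolist())
"
```

```text
[423.6 129.6 172. ]
[441.11522038  56.78911611 179.56541571] [1.79944796e+02 2.69370366e-02 1.05059895e+02] [ 3.25291269 -1.71188379  1.26801154]
68.03099477714977 -74.99345771426752
5.4 [0.0003, 0.0063, 0.0]
10.7 [0.0012, 0.0126, 0.0]
16.0 [0.0026, 0.0188, 0.0]
21.4 [0.0047, 0.0248, 0.0]
26.8 [0.0073, 0.0306, 0.0]
32.1 [0.0104, 0.0362, 0.0]
37.4 [0.014, 0.0414, 0.0]
42.8 [0.0181, 0.0462, 0.0]
48.2 [0.0226, 0.0507, 0.0]
53.5 [0.0275, 0.0547, 0.0]
58.8 [0.0328, 0.0583, 0.0]
64.2 [0.0384, 0.0613, 0.0]
69.6 [0.0442, 0.0638, 0.0]
74.9 [0.0502, 0.0657, 0.0]
```

Emit:
servo_tool(
  fingers=[0.01, 0.01, 0.01, 0.01, 0.01, 0.01, 0.01, 0.01, 0.01, 0.01],
  linear=[
    [0.0003, 0.0063, 0],
    [0.0012, 0.0126, 0],
    [0.0026, 0.0188, 0],
    [0.0047, 0.0248, 0],
    [0.0073, 0.0306, 0],
    [0.0104, 0.0362, 0],
    [0.014, 0.0414, 0],
    [0.0181, 0.0462, 0],
    [0.0181, 0.0462, 0],
    [0.0181, 0.0462, 0],
  ],
  rotation=[
    [0, 0, -5.35],
    [0, 0, -10.7],
    [0, 0, -16],
    [0, 0, -21.4],
    [0, 0, -26.8],
    [0, 0, -32.1],
    [0, 0, -37.4],
    [0, 0, -42.8],
    [0, 0, -42.8],
    [0, 0, -42.8],
  ],
)

```text
time: 4.4
tool_pos: [481.7, 86.5, 179.8]
tcp_rot: [179.9, 0.1, 147.9]
ft_force: [7.3, -3.0, 0.7]
finger_gap: 22.9
grip_force: 39.3
```

```bash
python3 -c "
from h import *
st=r.sense();print(st['tool_pos'],st['tcp_rot'],st['ft_force'])
R=Ro.from_euler('xyz',st['tcp_rot'],degrees=True)
ax=np.array([423.5,122.5,0]);d=st['tool_pos']*[1,1,0]-ax;print(np.linalg.norm(d),np.degrees(np.arctan2(d[1],d[0])))
for a in np.arange(1,9)*4.2:
  e=Ro.from_euler('z',a,degrees=True).apply(d)-d; print(round(a,1),np.round(R.inv().apply(e)/1000,4).tolist())
"
```

```text
[481.73974945  86.45260428 179.81627763] [1.79925519e+02 1.21397611e-01 1.47884258e+02] [ 7.27498874 -2.9806383   0.74884009]
68.49294237304338 -31.75536719146341
4.2 [0.0002, 0.005, 0.0]
8.4 [0.0008, 0.01, 0.0]
12.6 [0.0017, 0.0149, 0.0]
16.8 [0.003, 0.0198, 0.0]
21.0 [0.0047, 0.0245, 0.0]
25.2 [0.0067, 0.0291, 0.0]
29.4 [0.009, 0.0336, 0.0]
33.6 [0.0117, 0.0378, 0.0]
```

Emit:
servo_tool(
  fingers=[0.01, 0.01, 0.01, 0.01, 0.01, 0.01, 0.01, 0.01, 0.01, 0.01],
  linear=[
    [0.0002, 0.005, 0],
    [0.0008, 0.01, 0],
    [0.0017, 0.0149, 0],
    [0.003, 0.0198, 0],
    [0.0047, 0.0245, 0],
    [0.0067, 0.0291, 0],
    [0.009, 0.0336, 0],
    [0.01, 0.0355, 0],
    [0.01, 0.0355, 0],
    [0.01, 0.0355, 0],
  ],
  rotation=[
    [0, 0, -4.2],
    [0, 0, -8.4],
    [0, 0, -12.6],
    [0, 0, -16.8],
    [0, 0, -21],
    [0, 0, -25.2],
    [0, 0, -29.4],
    [0, 0, -31],
    [0, 0, -31],
    [0, 0, -31],
  ],
)

```text
time: 5.4
tool_pos: [492.4, 121.9, 180.0]
tcp_rot: [180.0, 0.2, 178.9]
ft_force: [8.4, -0.8, 0.7]
finger_gap: 22.9
grip_force: 39.4
```

```bash
python3 -c "
from h import *
st=r.sense();print(st['tool_pos'],st['tcp_rot'],st['ft_force'])
d=st['tool_pos']-[423.5,122.5,0]; print(np.degrees(np.arctan2(d[1],d[0])),np.hypot(*d[:2]))
P=np.array([[441.1,56.8],[481.74,86.45],st['tool_pos'][:2]])
A=np.c_[2*P,np.ones(3)];c=np.linalg.solve(A,(P**2).sum(1));print('axis',c[:2],np.sqrt(c[2]+c[0]**2+c[1]**2))
"
```

```text
[492.44949206 121.94353231 180.03206215] [179.97830557   0.19679552 178.88483936] [ 8.41200913 -0.77909533  0.72852557]
-0.4624045340135772 68.9517375510698
axis [423.70121014 123.32454874] 68.76215146215117
```

Emit:
servo_tool(
  fingers=[0.01, 0.01, 0.01, 0.01, 0.01],
  linear=[
    [0, 0.002, 0],
    [0, 0.004, 0],
    [0, 0.005, 0],
    [0, 0.005, 0],
    [0, 0.005, 0],
  ],
  rotation=[
    [0, 0, -1.5],
    [0, 0, -3],
    [0, 0, -3],
    [0, 0, -3],
    [0, 0, -3],
  ],
)

```text
time: 5.9
tool_pos: [492.1, 123.6, 179.5]
tcp_rot: [-179.7, 0.1, -178.2]
ft_force: [6.7, -16.4, 1.8]
finger_gap: 22.8
grip_force: 39.9
```

Emit:
servo_tool(
  fingers=[0.01, 0.06, 0.06, 0.06, 0.06, 0.06, 0.06, 0.06, 0.06, 0.06],
  linear=[
    [0, -0.003, 0],
    [0, -0.003, 0],
    [0, -0.003, 0],
    [0, -0.003, 0],
    [0, -0.003, 0],
    [0, -0.003, -0.03],
    [0, -0.003, -0.06],
    [0, -0.003, -0.09],
    [0, -0.003, -0.12],
    [0, -0.003, -0.12],
  ],
  rotation=[
    [0, 0, 0],
    [0, 0, 0],
    [0, 0, 0],
    [0, 0, 0],
    [0, 0, 0],
    [0, 0, 0],
    [0, 0, 0],
    [0, 0, 0],
    [0, 0, 0],
    [0, 0, 0],
  ],
)

```text
time: 6.9
tool_pos: [493.0, 124.4, 304.5]
tcp_rot: [179.9, 0.4, -178.1]
ft_force: [0.8, -0.2, 0.8]
finger_gap: 59.9
grip_force: 0.0
```

```bash
python3 -c "
from h import *
s=snap('top','top1');a=cv2.imread('pics/top1.png')
cv2.imwrite('pics/c2.png',cv2.resize(a[140:300,130:430],(800,427),interpolation=cv2.INTER_CUBIC))
print(r.sense()['tool_pos'])
"
```

```text
[492.32352517 124.24153078 301.97158614]
```

View pics/c2.png

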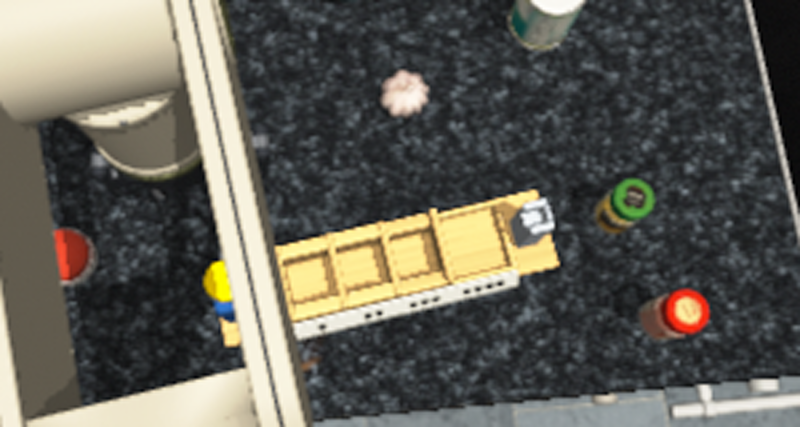

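```bash
python3 -c "
from h import *
go(358,-390,260,98)"
```

```text
lin [0.1514, -0.5096, 0.0409] rot [0.23, 0.19, 83.89]
```

Emit:
servo_tool(
  fingers=[0.08, 0.08, 0.08, 0.08, 0.08, 0.08, 0.08, 0.08, 0.08, 0.08],
  linear=[
    [0.1, -0.35, 0.03],
    [0.1, -0.35, 0.03],
    [0.1, -0.35, 0.03],
    [0.1, -0.35, 0.03],
    [0.1, -0.35, 0.03],
    [0.1, -0.35, 0.03],
    [0.1, -0.35, 0.03],
    [0.1, -0.35, 0.03],
    [0.1, -0.35, 0.03],
    [0.1, -0.35, 0.03],
  ],
  rotation=[
    [0.2, 0.2, 84],
    [0.2, 0.2, 84],
    [0.2, 0.2, 84],
    [0.2, 0.2, 84],
    [0.2, 0.2, 84],
    [0.2, 0.2, 84],
    [0.2, 0.2, 84],
    [0.2, 0.2, 84],
    [0.2, 0.2, 84],
    [0.2, 0.2, 84],
  ],
)

```text
time: 7.95
tool_pos: [401.7, -229.6, 267.4]
tcp_rot: [-179.6, -0.1, 97.4]
ft_force: [-0.3, 0.4, -0.1]
finger_gap: 80.2
grip_force: 0.0
```

```bash
python3 -c "
from h import *
st=r.sense();print(st['tool_pos'],st['tcp_rot'])
go(358,-390,260,98)"
```

```text
[ 401.68632242 -229.5993951   267.4370776 ] [-1.79622753e+02 -1.35848665e-01  9.74164147e+01]
lin [-0.1534, -0.064, 0.0075] rot [-0.38, -0.14, -0.58]
```

Emit:
servo_tool(
  fingers=[0.08, 0.08, 0.08, 0.08, 0.08, 0.08, 0.08],
  linear=[
    [-0.153, -0.064, 0.008],
    [-0.153, -0.064, 0.008],
    [-0.153, -0.064, 0.008],
    [-0.153, -0.064, 0.008],
    [-0.153, -0.064, 0.008],
    [-0.153, -0.064, 0.008],
    [-0.153, -0.064, 0.008],
  ],
  rotation=[
    [-0.4, 0, -0.6],
    [-0.4, 0, -0.6],
    [-0.4, 0, -0.6],
    [-0.4, 0, -0.6],
    [-0.4, 0, -0.6],
    [-0.4, 0, -0.6],
    [-0.4, 0, -0.6],
  ],
)

```text
time: 8.65
tool_pos: [360.7, -388.2, 261.2]
tcp_rot: [179.9, -0.1, 98.5]
ft_force: [-0.1, 0.3, 0.9]
finger_gap: 80.0
grip_force: 0.0
```

```bash
cat >> h.py <<'E'
def blob(f,lo,hi,z):
    s=load(f);h=cv2.cvtColor(cv2.imread('pics/'+f+'.png'),cv2.COLOR_BGR2HSV)
    m=cv2.inRange(h,lo,hi); n,l,st,c=cv2.connectedComponentsWithStats(m)
    for i in range(1,n):
        if st[i][4]>150: print(st[i].tolist(),c[i].round(1),at(s,*c[i],z), 'boxc',at(s,st[i][0]+st[i][2]/2,st[i][1]+st[i][3]/2,z))
E
python3 -c "
from h import *
s=snap('wrist','w3');print(r.sense()['tool_pos']);
print('red');blob('w3',(0,170,80),(8,255,255),106)
print('green');blob('w3',(40,100,50),(75,255,255),99)"
```

```text
[ 360.81411108 -388.2210444   261.43181345]
red
[243, 106, 47, 50, 1105] [266.5 130. ] [ 360.8 -339.2  106. ] boxc [ 361.  -340.1  106. ]
green
[372, 92, 54, 48, 1495] [397.1 114.8] [ 479.2 -308.1   99. ] boxc [ 481.3 -308.9   99. ]
```

View pics/w3.png

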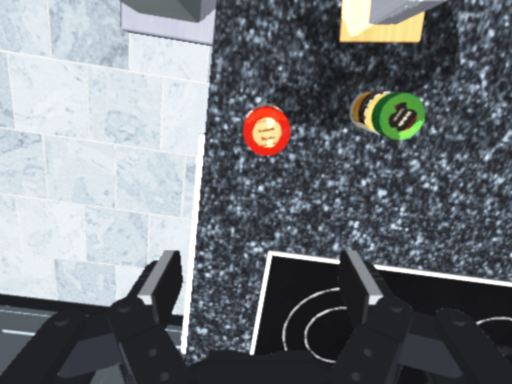

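```bash
python3 -c "
from h import *
go(360.5,-340,89,98)"
```

```text
lin [0.0476, 0.0064, 0.1725] rot [0.15, -0.04, 0.57]
```

Emit:
servo_tool(
  fingers=[0.08, 0.08, 0.08, 0.08, 0.08, 0.08, 0.08, 0.08],
  linear=[
    [0.0476, 0.0064, 0.03],
    [0.0476, 0.0064, 0.07],
    [0.0476, 0.0064, 0.1],
    [0.0476, 0.0064, 0.13],
    [0.0476, 0.0064, 0.16],
    [0.0476, 0.0064, 0.1725],
    [0.0476, 0.0064, 0.1725],
    [0.0476, 0.0064, 0.1725],
  ],
  rotation=[
    [0.1, 0, 0.5],
    [0.1, 0, 0.5],
    [0.1, 0, 0.5],
    [0.1, 0, 0.5],
    [0.1, 0, 0.5],
    [0.1, 0, 0.5],
    [0.1, 0, 0.5],
    [0.1, 0, 0.5],
  ],
)

```text
time: 9.5
tool_pos: [360.7, -341.6, 90.4]
tcp_rot: [179.9, 0.0, 98.0]
ft_force: [0.1, -0.6, 0.4]
finger_gap: 80.2
grip_force: 0.0
```

Emit:
servo_tool(
  fingers=[0.03, 0.03, 0.03, 0.03, 0.03, 0.03, 0.03, 0.03],
  linear=[
    [0, 0, 0],
    [0, 0, 0],
    [0, 0, 0],
    [0, 0, 0],
    [0, 0, 0],
    [0, 0, 0],
    [0, 0, 0],
    [0, 0, 0],
  ],
  rotation=[
    [0, 0, 0],
    [0, 0, 0],
    [0, 0, 0],
    [0, 0, 0],
    [0, 0, 0],
    [0, 0, 0],
    [0, 0, 0],
    [0, 0, 0],
  ],
  force=40,
)

```text
time: 10.3
tool_pos: [360.6, -342.4, 90.7]
tcp_rot: [179.9, 0.1, 98.0]
ft_force: [-1.1, 0.1, 6.8]
finger_gap: 43.4
grip_force: 40.3
```

Emit:
servo_tool(
  fingers=[0.03, 0.03, 0.03, 0.03, 0.03, 0.03],
  linear=[
    [0, 0, -0.03],
    [0, 0, -0.06],
    [0, 0, -0.09],
    [0, 0, -0.12],
    [0, 0, -0.12],
    [0, 0, -0.12],
  ],
  rotation=[
    [0, 0, 0],
    [0, 0, 0],
    [0, 0, 0],
    [0, 0, 0],
    [0, 0, 0],
    [0, 0, 0],
  ],
)

```text
time: 10.9
tool_pos: [360.2, -342.0, 210.0]
tcp_rot: [179.9, 0.1, 98.0]
ft_force: [0.5, 0.0, -1.7]
finger_gap: 43.6
grip_force: 41.0
```

```bash
python3 -c "
from h import *
st=r.sense();print(st['ft_force'],st['joint_pos'])
go(434.8,44.1,209,98)"
```

```text
[ 0.48842788  0.0128805  -1.72021131] [-4.94653902e+01 -7.57468984e+00  1.04537135e+02  4.50534417e-02
  8.29073173e+01 -5.74303097e+01]
lin [0.372, 0.1274, 0.0006] rot [0.11, 0.09, -0.04]
```

Emit:
servo_tool(
  fingers=[0.03, 0.03, 0.03, 0.03, 0.03, 0.03, 0.03, 0.03, 0.03, 0.03],
  linear=[
    [0.28, 0.12, -0.04],
    [0.28, 0.12, -0.04],
    [0.28, 0.12, -0.04],
    [0.28, 0.12, -0.04],
    [0.28, 0.12, -0.04],
    [0.28, 0.12, -0.04],
    [0.28, 0.12, -0.04],
    [0.28, 0.12, -0.04],
    [0.28, 0.12, -0.04],
    [0.28, 0.12, -0.04],
  ],
  rotation=[
    [0, 0, 0],
    [0, 0, 0],
    [0, 0, 0],
    [0, 0, 0],
    [0, 0, 0],
    [0, 0, 0],
    [0, 0, 0],
    [0, 0, 0],
    [0, 0, 0],
    [0, 0, 0],
  ],
)

```text
time: 11.9
tool_pos: [439.2, -49.0, 248.3]
tcp_rot: [-179.9, -0.0, 97.9]
ft_force: [-0.4, -0.2, -0.4]
finger_gap: 43.4
grip_force: 41.1
```

```bash
python3 -c "
from h import *
s=snap('wrist','w4');print(r.sense()['tool_pos']);
a=cv2.imread('pics/w4.png');cv2.imwrite('pics/w4b.png',cv2.resize(a[0:288,100:484],(800,600)))
y=np.radians(8);ex=np.array([np.cos(y),np.sin(y),0]);ey=np.array([-np.sin(y),np.cos(y),0])
print(proj(s,[434.8,44.1,6]),proj(s,np.array([434.8,44.1,58])-26*ex),[proj(s,np.array([434.8,44.1,6])+26*i*ex+26*j*ey) for i in(-1,1) for j in(-1,1)])"
```

```text
[439.3194638  -48.99854025 248.51616054]
[266.5  80.8] [241.2  79.6] [array([244.3, 104.4]), array([243.4,  56.1]), array([288.4, 104.3]), array([289.8,  56. ])]
```

View pics/w4b.png

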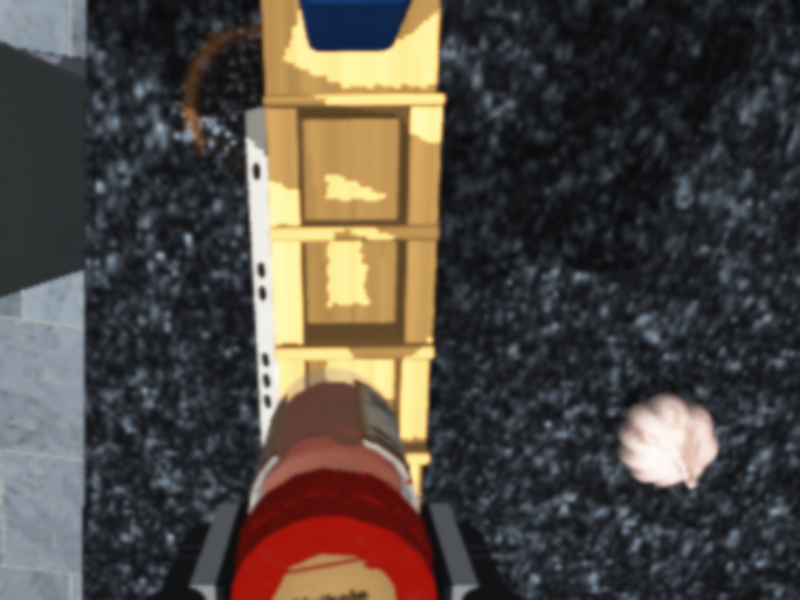

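```bash
python3 -c "
from h import *
go(435.8,42.8,200,98)
s=load('w4');h=cv2.cvtColor(cv2.imread('pics/w4.png'),cv2.COLOR_BGR2HSV);m=cv2.inRange(h,(0,170,80),(8,255,255))
ys,xs=np.nonzero(m);print(xs.min(),xs.max(),ys.min(),ys.max())
for z in(250,264):print(z,[proj(s,[439.3,-49+d,z]) for d in(-22,0,22)])"
```

```text
lin [0.0914, 0.009, 0.0485] rot [-0.03, -0.02, -0.17]
210 309 225 331
250 [array([252.3, 312.2]), array([258.3, 275.3]), array([264.8, 234.5])]
264 [array([251.6, 333.8]), array([258.1, 294.3]), array([265.4, 250.2])]
```

Emit:
servo_tool(
  fingers=[0.03, 0.03, 0.03, 0.03, 0.03, 0.03, 0.03, 0.03],
  linear=[
    [0.04, 0.009, 0],
    [0.08, 0.009, 0.01],
    [0.0914, 0.009, 0.03],
    [0.0914, 0.009, 0.05],
    [0.0914, 0.009, 0.06],
    [0.0914, 0.009, 0.06],
    [0.0914, 0.009, 0.06],
    [0.0914, 0.009, 0.06],
  ],
  rotation=[
    [0, 0, 0],
    [0, 0, 0],
    [0, 0, 0],
    [0, 0, 0],
    [0, 0, 0],
    [0, 0, 0],
    [0, 0, 0],
    [0, 0, 0],
  ],
)

```text
time: 12.75
tool_pos: [436.9, 43.6, 190.5]
tcp_rot: [179.9, 0.0, 97.9]
ft_force: [0.5, 0.5, -0.7]
finger_gap: 43.5
grip_force: 41.1
```

```bash
python3 -c "
from h import *
go(435.8,42.8,145,98);go(435.8,42.8,98,98)"
```

```text
lin [-0.0006, -0.0013, 0.0455] rot [0.14, 0.0, -0.1]
lin [-0.0006, -0.0014, 0.0925] rot [0.14, 0.0, -0.1]
```

Emit:
servo_tool(
  fingers=[0.03, 0.03, 0.03, 0.03, 0.03, 0.03, 0.03],
  linear=[
    [-0.0006, -0.001, 0.015],
    [-0.0006, -0.001, 0.025],
    [-0.0006, -0.001, 0.035],
    [-0.0006, -0.001, 0.045],
    [-0.0006, -0.001, 0.055],
    [-0.0006, -0.001, 0.06],
    [-0.0006, -0.001, 0.06],
  ],
  rotation=[
    [0, 0, 0],
    [0, 0, 0],
    [0, 0, 0],
    [0, 0, 0],
    [0, 0, 0],
    [0, 0, 0],
    [0, 0, 0],
  ],
)

```text
time: 13.45
tool_pos: [434.6, 43.5, 128.2]
tcp_rot: [-179.9, -0.0, 98.0]
ft_force: [0.1, 0.9, -0.8]
finger_gap: 43.5
grip_force: 41.1
```

Emit:
servo_tool(
  fingers=[0.03, 0.03, 0.03, 0.03, 0.03, 0.03],
  linear=[
    [0, 0, 0.01],
    [0, 0, 0.02],
    [0, 0, 0.026],
    [0, 0, 0.03],
    [0, 0, 0.031],
    [0, 0, 0.031],
  ],
  rotation=[
    [0, 0, 0],
    [0, 0, 0],
    [0, 0, 0],
    [0, 0, 0],
    [0, 0, 0],
    [0, 0, 0],
  ],
)

```text
time: 14.05
tool_pos: [435.3, 43.5, 98.2]
tcp_rot: [180.0, -0.0, 98.0]
ft_force: [-0.3, 0.3, -0.1]
finger_gap: 43.7
grip_force: 41.1
```

Emit:
servo_tool(
  fingers=[0.03, 0.03, 0.07, 0.07, 0.07, 0.07],
  linear=[
    [0, 0, 0.0015],
    [0, 0, 0.0015],
    [0, 0, 0.0015],
    [0, 0, 0.0015],
    [0, 0, 0.0015],
    [0, 0, 0.0015],
  ],
  rotation=[
    [0, 0, 0],
    [0, 0, 0],
    [0, 0, 0],
    [0, 0, 0],
    [0, 0, 0],
    [0, 0, 0],
  ],
)

```text
time: 14.65
tool_pos: [435.4, 43.5, 96.9]
tcp_rot: [179.9, -0.0, 98.0]
ft_force: [-0.1, -0.1, -0.5]
finger_gap: 69.7
grip_force: 0.0
```

Emit:
servo_tool(
  fingers=[0.07, 0.07, 0.07, 0.07, 0.07, 0.07],
  linear=[
    [0, 0, -0.03],
    [0, 0, -0.06],
    [0, 0, -0.1],
    [0, 0, -0.15],
    [0, 0, -0.15],
    [0, 0, -0.15],
  ],
  rotation=[
    [0, 0, 0],
    [0, 0, 0],
    [0, 0, 0],
    [0, 0, 0],
    [0, 0, 0],
    [0, 0, 0],
  ],
)

```text
time: 15.25
tool_pos: [436.3, 43.4, 248.6]
tcp_rot: [179.7, 0.0, 98.0]
ft_force: [0.2, -0.5, -0.8]
finger_gap: 70.1
grip_force: 0.0
```

```bash
python3 -c "
from h import *
s=snap('wrist','w5');blob('w5',(0,170,80),(8,255,255),112)
go(481.2,-308.5,240,98)"
```

```text
[235, 157, 47, 49, 1197] [258.1 179.5] [435.4  49.6 112. ] boxc [436.   47.7 112. ]
lin [-0.3549, -0.0033, 0.0067] rot [0.08, -0.01, -0.03]
```

Emit:
servo_tool(
  fingers=[0.08, 0.08, 0.08, 0.08, 0.08, 0.08, 0.08, 0.08, 0.08, 0.08],
  linear=[
    [-0.355, -0.003, 0.007],
    [-0.355, -0.003, 0.007],
    [-0.355, -0.003, 0.007],
    [-0.355, -0.003, 0.007],
    [-0.355, -0.003, 0.007],
    [-0.355, -0.003, 0.007],
    [-0.355, -0.003, 0.007],
    [-0.355, -0.003, 0.007],
    [-0.355, -0.003, 0.007],
    [-0.355, -0.003, 0.007],
  ],
  rotation=[
    [0, 0, 0],
    [0, 0, 0],
    [0, 0, 0],
    [0, 0, 0],
    [0, 0, 0],
    [0, 0, 0],
    [0, 0, 0],
    [0, 0, 0],
    [0, 0, 0],
    [0, 0, 0],
  ],
)

```text
time: 16.3
tool_pos: [480.9, -307.3, 238.2]
tcp_rot: [-179.9, -0.1, 98.0]
ft_force: [-0.1, 0.6, -0.2]
finger_gap: 79.8
grip_force: 0.0
```

```bash
python3 -c "
from h import *
s=snap('wrist','w6');blob('w6',(40,100,50),(75,255,255),99)
print(r.sense()['tool_pos'])
go(481.2,-308.5,83,98)"
```

```text
[239, 161, 47, 49, 1316] [262.1 184.1] [ 483.6 -305.5   99. ] boxc [ 484.2 -306.8   99. ]
[ 481.19640741 -306.99289252  238.77791676]
lin [-0.0018, -0.0002, 0.1558] rot [-0.01, -0.1, 0.03]
```

Emit:
servo_tool(
  fingers=[0.08, 0.08, 0.08, 0.08, 0.08, 0.08, 0.08],
  linear=[
    [0, 0.0015, 0.03],
    [0, 0.0015, 0.07],
    [0, 0.0015, 0.1],
    [0, 0.0015, 0.13],
    [0, 0.0015, 0.155],
    [0, 0.0015, 0.155],
    [0, 0.0015, 0.155],
  ],
  rotation=[
    [0, 0, 0],
    [0, 0, 0],
    [0, 0, 0],
    [0, 0, 0],
    [0, 0, 0],
    [0, 0, 0],
    [0, 0, 0],
  ],
)

```text
time: 17.05
tool_pos: [483.2, -307.1, 85.2]
tcp_rot: [180.0, -0.0, 98.1]
ft_force: [0.5, -0.0, 1.5]
finger_gap: 79.7
grip_force: 0.0
```

Emit:
servo_tool(
  fingers=[0.03, 0.03, 0.03, 0.03, 0.03, 0.03, 0.03, 0.03],
  linear=[
    [0, 0, 0],
    [0, 0, 0],
    [0, 0, 0],
    [0, 0, 0],
    [0, 0, 0],
    [0, 0, 0],
    [0, 0, 0],
    [0, 0, 0],
  ],
  rotation=[
    [0, 0, 0],
    [0, 0, 0],
    [0, 0, 0],
    [0, 0, 0],
    [0, 0, 0],
    [0, 0, 0],
    [0, 0, 0],
    [0, 0, 0],
  ],
  force=40,
)

```text
time: 17.85
tool_pos: [484.0, -309.1, 86.8]
tcp_rot: [179.8, 0.1, 98.0]
ft_force: [-0.8, 1.4, 6.0]
finger_gap: 42.0
grip_force: 39.9
```

Emit:
servo_tool(
  fingers=[0.03, 0.03, 0.03, 0.03, 0.03, 0.03, 0.03],
  linear=[
    [0, 0, -0.03],
    [0, 0, -0.06],
    [0, 0, -0.09],
    [0, 0, -0.12],
    [0, 0, -0.15],
    [0, 0, -0.15],
    [0, 0, -0.15],
  ],
  rotation=[
    [0, 0, 0],
    [0, 0, 0],
    [0, 0, 0],
    [0, 0, 0],
    [0, 0, 0],
    [0, 0, 0],
    [0, 0, 0],
  ],
)

```text
time: 18.55
tool_pos: [483.3, -308.7, 235.6]
tcp_rot: [179.9, 0.1, 98.0]
ft_force: [0.1, 0.3, -1.0]
finger_gap: 42.1
grip_force: 41.1
```

```bash
python3 -c "
from h import *
s=snap('wrist','w7');blob('w7',(40,100,50),(75,255,255),232+16);p=r.sense()['tool_pos'];print(p)
h=cv2.cvtColor(cv2.imread('pics/w7.png'),cv2.COLOR_BGR2HSV);m=cv2.inRange(h,(40,100,50),(75,255,255))
ys,xs=np.nonzero(m);print(xs.min(),xs.max(),ys.min(),ys.max(),[proj(s,p+[0,d,16]) for d in(-22,0,22)])
go(444,-15.5,232,98)"
```

```text
[212, 226, 96, 103, 5915] [259.4 273.8] [ 482.8 -300.6  248. ] boxc [ 483.3 -302.4  248. ]
[ 482.65426034 -308.20111235  234.03647089]
212 307 226 328 [array([250.3, 330.5]), array([256.7, 291.2]), array([264. , 247.3])]
lin [0.2952, 0.0023, 0.0022] rot [0.02, -0.04, -0.04]
```

Emit:
servo_tool(
  fingers=[0.03, 0.03, 0.03, 0.03, 0.03, 0.03, 0.03, 0.03, 0.03, 0.03],
  linear=[
    [0.295, 0.002, 0],
    [0.295, 0.002, 0],
    [0.295, 0.002, 0],
    [0.295, 0.002, 0],
    [0.295, 0.002, 0],
    [0.295, 0.002, 0],
    [0.295, 0.002, 0],
    [0.295, 0.002, 0],
    [0.295, 0.002, 0.03],
    [0.295, 0.002, 0.03],
  ],
  rotation=[
    [0, 0, 0],
    [0, 0, 0],
    [0, 0, 0],
    [0, 0, 0],
    [0, 0, 0],
    [0, 0, 0],
    [0, 0, 0],
    [0, 0, 0],
    [0, 0, 0],
    [0, 0, 0],
  ],
)

```text
time: 19.6
tool_pos: [441.5, -16.5, 200.3]
tcp_rot: [-179.6, -0.1, 97.9]
ft_force: [-1.5, -0.0, -2.7]
finger_gap: 42.2
grip_force: 41.2
```

Emit:
servo_tool(
  fingers=[0.03, 0.03],
  linear=[
    [0, 0, 0],
    [0, 0, 0],
  ],
  rotation=[
    [0, 0, 0],
    [0, 0, 0],
  ],
)

```text
time: 19.8
tool_pos: [444.3, -16.7, 205.4]
tcp_rot: [179.9, -0.0, 97.9]
ft_force: [-0.1, 0.4, -1.4]
finger_gap: 41.8
grip_force: 41.2
```

```bash
python3 -c "
from h import *
print(r.sense()['tool_pos']);go(444,-15.8,122,98)"
```

```text
[444.31425381 -16.6977227  205.44734017]
lin [0.0009, -0.0003, 0.0834] rot [0.05, -0.0, -0.11]
```

Emit:
servo_tool(
  fingers=[0.03, 0.03, 0.03, 0.03, 0.03, 0.03, 0.03, 0.03, 0.03],
  linear=[
    [0.001, 0, 0.015],
    [0.001, 0, 0.03],
    [0.001, 0, 0.04],
    [0.001, 0, 0.05],
    [0.001, 0, 0.06],
    [0.001, 0, 0.07],
    [0.001, 0, 0.08],
    [0.001, 0, 0.083],
    [0.001, 0, 0.083],
  ],
  rotation=[
    [0, 0, 0],
    [0, 0, 0],
    [0, 0, 0],
    [0, 0, 0],
    [0, 0, 0],
    [0, 0, 0],
    [0, 0, 0],
    [0, 0, 0],
    [0, 0, 0],
  ],
)

```text
time: 20.7
tool_pos: [443.5, -14.8, 121.1]
tcp_rot: [-180.0, -0.0, 98.0]
ft_force: [-0.8, 0.4, -2.0]
finger_gap: 42.2
grip_force: 41.2
```

Inside the pocket with no contact force; lower 27 mm more, then release and rise.

Emit:
servo_tool(
  fingers=[0.03, 0.03, 0.03, 0.03, 0.03, 0.03],
  linear=[
    [0, 0, 0.01],
    [0, 0, 0.02],
    [0, 0, 0.025],
    [0, 0, 0.028],
    [0, 0, 0.028],
    [0, 0, 0.028],
  ],
  rotation=[
    [0, 0, 0],
    [0, 0, 0],
    [0, 0, 0],
    [0, 0, 0],
    [0, 0, 0],
    [0, 0, 0],
  ],
)

```text
time: 21.3
tool_pos: [444.1, -14.9, 93.9]
tcp_rot: [179.9, -0.0, 98.0]
ft_force: [0.2, 0.4, -0.9]
finger_gap: 42.1
grip_force: 41.3
```

Emit:
servo_tool(
  fingers=[0.03, 0.03, 0.07, 0.07, 0.07, 0.07],
  linear=[
    [0, 0, 0.001],
    [0, 0, 0.001],
    [0, 0, 0.001],
    [0, 0, 0.001],
    [0, 0, 0.001],
    [0, 0, 0.001],
  ],
  rotation=[
    [0, 0, 0],
    [0, 0, 0],
    [0, 0, 0],
    [0, 0, 0],
    [0, 0, 0],
    [0, 0, 0],
  ],
)

```text
time: 21.9
tool_pos: [444.1, -14.9, 92.9]
tcp_rot: [179.9, -0.0, 98.0]
ft_force: [0.4, -0.4, 0.3]
finger_gap: 70.0
grip_force: 0.0
```

Emit:
servo_tool(
  fingers=[0.07, 0.07, 0.07, 0.07, 0.07, 0.07],
  linear=[
    [0, 0, -0.03],
    [0, 0, -0.07],
    [0, 0, -0.12],
    [0, 0, -0.17],
    [0, 0, -0.17],
    [0, 0, -0.17],
  ],
  rotation=[
    [0, 0, 0],
    [0, 0, 0],
    [0, 0, 0],
    [0, 0, 0],
    [0, 0, 0],
    [0, 0, 0],
  ],
)

```text
time: 22.5
tool_pos: [444.9, -15.1, 264.6]
tcp_rot: [179.7, 0.0, 98.0]
ft_force: [-0.0, 0.6, -0.9]
finger_gap: 70.0
grip_force: 0.0
```

```bash
python3 -c "
from h import *
s=snap('wrist','w8');print(r.sense()['tool_pos']);blob('w8',(40,100,50),(75,255,255),105);blob('w8',(0,170,80),(8,255,255),112)
s=snap('top','top2');blob('top2',(0,170,80),(8,255,255),46)"
```

```text
[443.90443843 -14.93795972 262.67250836]
[237, 154, 43, 44, 1069] [257.3 174.9] [443.5 -11.4 105. ] boxc [444.9 -12.3 105. ]
[234, 91, 48, 49, 1187] [257.6 114.8] [435.9  46.3 112. ] boxc [436.3  45.7 112. ]
[0, 148, 44, 29, 1031] [ 20.2 161.8] [754.6 728.9  46. ] boxc [751.8 722.9  46. ]
[143, 226, 20, 19, 281] [153.  235.2] [485.2 314.3  46. ] boxc [484.3 314.3  46. ]
```

View pics/w8.png

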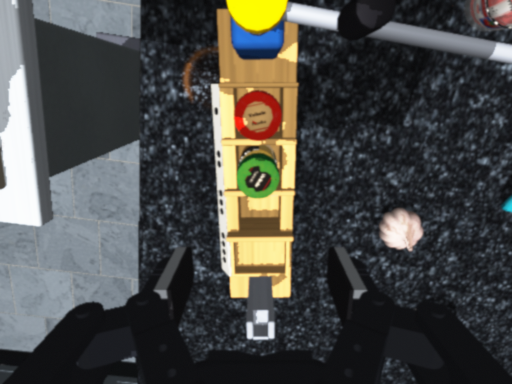

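View pics/top2.png

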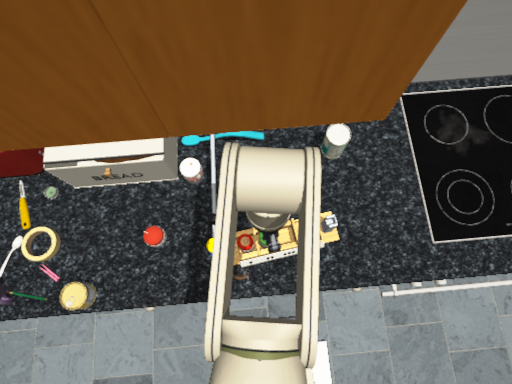

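```bash
python3 -c "
from h import *
go(485,270,262,98)"
```

```text
lin [0.2763, 0.0808, -0.0003] rot [-0.05, -0.04, -0.03]
```

Emit:
servo_tool(
  fingers=[0.085, 0.085, 0.085, 0.085, 0.085, 0.085, 0.085, 0.085, 0.085, 0.085],
  linear=[
    [0.276, 0.081, 0],
    [0.276, 0.081, 0],
    [0.276, 0.081, 0],
    [0.276, 0.081, 0],
    [0.276, 0.081, 0],
    [0.276, 0.081, 0],
    [0.276, 0.081, 0],
    [0.276, 0.081, 0],
    [0.276, 0.081, 0],
    [0.276, 0.081, 0],
  ],
  rotation=[
    [0, 0, 0],
    [0, 0, 0],
    [0, 0, 0],
    [0, 0, 0],
    [0, 0, 0],
    [0, 0, 0],
    [0, 0, 0],
    [0, 0, 0],
    [0, 0, 0],
    [0, 0, 0],
  ],
)

```text
time: 23.6
tool_pos: [485.7, 268.4, 262.3]
tcp_rot: [-180.0, 0.0, 97.9]
ft_force: [-0.4, -1.0, -0.7]
finger_gap: 84.8
grip_force: 0.0
```

```bash
python3 -c "
from h import *
s=snap('wrist','w9');print(r.sense()['tool_pos'])
for z in (22,35,46): blob('w9',(0,150,80),(8,255,255),z)
go(487,317,150,98)"
```

```text
[485.83368986 268.48721483 262.67816083]
[245, 94, 49, 51, 1855] [268.7 119.1] [490.2 319.4  22. ] boxc [491.2 319.1  22. ]
[195, 332, 18, 30, 322] [204.5 343.7] [441.3 -34.8  22. ] boxc [441.  -41.6  22. ]
[245, 94, 49, 51, 1855] [268.7 119.1] [489.7 320.6  35. ] boxc [490.6 320.3  35. ]
[195, 332, 18, 30, 322] [204.5 343.7] [442.5 -21.   35. ] boxc [442.2 -27.5  35. ]
[245, 94, 49, 51, 1855] [268.7 119.1] [489.2 321.6  46. ] boxc [490.1 321.3  46. ]
[195, 332, 18, 30, 322] [204.5 343.7] [443.5  -9.3  46. ] boxc [443.2 -15.6  46. ]
lin [0.0479, 0.0078, 0.1127] rot [0.03, -0.0, -0.12]
```

View pics/w9.png

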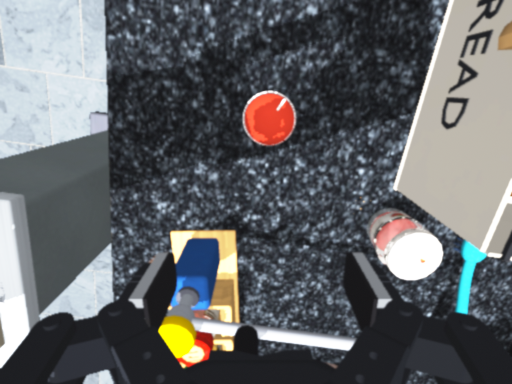

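```bash
python3 -c "
from h import *
go(489,318.5,26,98)"
```

```text
lin [0.0491, 0.0099, 0.2367] rot [0.03, -0.0, -0.12]
```

Emit:
servo_tool(
  fingers=[0.085, 0.085, 0.085, 0.085, 0.085, 0.085, 0.085, 0.085, 0.085, 0.085],
  linear=[
    [0.049, 0.01, 0],
    [0.049, 0.01, 0.04],
    [0.049, 0.01, 0.08],
    [0.049, 0.01, 0.12],
    [0.049, 0.01, 0.15],
    [0.049, 0.01, 0.18],
    [0.049, 0.01, 0.2],
    [0.049, 0.01, 0.22],
    [0.049, 0.01, 0.23],
    [0.049, 0.01, 0.235],
  ],
  rotation=[
    [0, 0, 0],
    [0, 0, 0],
    [0, 0, 0],
    [0, 0, 0],
    [0, 0, 0],
    [0, 0, 0],
    [0, 0, 0],
    [0, 0, 0],
    [0, 0, 0],
    [0, 0, 0],
  ],
)

```text
time: 24.65
tool_pos: [488.7, 318.7, 27.1]
tcp_rot: [-180.0, 0.0, 97.9]
ft_force: [0.0, -0.6, 0.6]
finger_gap: 84.9
grip_force: 0.0
```

Emit:
servo_tool(
  fingers=[0.085, 0.05, 0.05, 0.05, 0.05, 0.05, 0.05, 0.05],
  linear=[
    [0, 0, 0],
    [0, 0, 0],
    [0, 0, 0],
    [0, 0, 0],
    [0, 0, 0],
    [0, 0, 0],
    [0, 0, 0],
    [0, 0, 0],
  ],
  rotation=[
    [0, 0, 0],
    [0, 0, 0],
    [0, 0, 0],
    [0, 0, 0],
    [0, 0, 0],
    [0, 0, 0],
    [0, 0, 0],
    [0, 0, 0],
  ],
  force=40,
)

```text
time: 25.45
tool_pos: [490.2, 320.2, 29.9]
tcp_rot: [179.8, -0.1, 98.0]
ft_force: [-1.3, -0.7, 6.3]
finger_gap: 58.8
grip_force: 42.1
```

Emit:
servo_tool(
  fingers=[0.05, 0.05, 0.05, 0.05, 0.05, 0.05, 0.05, 0.05, 0.05, 0.05],
  linear=[
    [0, 0, -0.01],
    [0, 0, -0.03],
    [0, 0, -0.06],
    [0, 0, -0.09],
    [0, 0, -0.12],
    [0, 0, -0.15],
    [0, 0, -0.19],
    [0, 0, -0.23],
    [0, 0, -0.23],
    [0, 0, -0.23],
  ],
  rotation=[
    [0, 0, 0],
    [0, 0, 0],
    [0, 0, 0],
    [0, 0, 0],
    [0, 0, 0],
    [0, 0, 0],
    [0, 0, 0],
    [0, 0, 0],
    [0, 0, 0],
    [0, 0, 0],
  ],
)

```text
time: 26.45
tool_pos: [489.6, 320.0, 260.3]
tcp_rot: [179.7, -0.1, 98.0]
ft_force: [-0.2, -0.1, -1.4]
finger_gap: 58.9
grip_force: 43.3
```

```bash
python3 -c "
from h import *
s=snap('wrist','w10');p=r.sense()['tool_pos'];print(p,[proj(s,p+[0,d,16]) for d in(-29,0,29)])
go(460.9+1,-141.1,258,98)"
```

```text
[488.76264444 319.52401413 258.18092056] [array([247.8, 342.9]), array([256.1, 292.2]), array([265.7, 233.6])]
lin [-0.4524, -0.0905, -0.0001] rot [0.07, -0.03, -0.02]
```

View pics/w10.png

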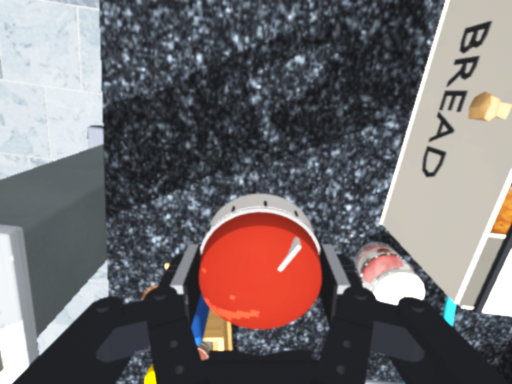

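```bash
python3 -c "
from h import *
s=load('w8');y=np.radians(8);ex=np.array([np.cos(y),np.sin(y),0]);ey=np.array([-np.sin(y),np.cos(y),0])
A=np.array([423.7,123.3,0])
for i,j,z in((-36,36,66),(36,36,66),(-36,-36,26),(36,-36,26)): print(i,j,proj(s,A+ex*(i+1)-267*ey+j*ey+[0,0,z]))
print('base corners',[proj(s,A+ex*i-ey*345+[0,0,6]) for i in(-46,46)], 'post',proj(s,A-330*ey+[0,0,104]))
a=cv2.imread('pics/w8.png');g=cv2.cvtColor(a,cv2.COLOR_BGR2GRAY)
print('row255',g[255,222:300].tolist());print('col270',g[225:300,270].tolist())"
```

```text
-36 36 [228.  241.5]
36 36 [287.3 241.3]
-36 -36 [232.4 272.9]
36 -36 [283.1 272.8]
base corners [array([227.1, 288.8]), array([287.2, 288.6])] post [256.9 329.9]
row255 [225, 214, 205, 218, 230, 237, 247, 246, 236, 236, 235, 215, 155, 124, 133, 159, 204, 224, 226, 225, 225, 227, 230, 231, 229, 227, 227, 228, 227, 224, 220, 224, 230, 234, 234, 232, 231, 231, 234, 235, 233, 232, 233, 232, 232, 233, 234, 235, 235, 236, 236, 236, 236, 236, 235, 235, 235, 234, 234, 235, 236, 230, 196, 167, 219, 235, 230, 194, 140, 96, 64, 48, 35, 27, 28, 31, 35, 39]
col270 [74, 74, 72, 71, 74, 78, 80, 79, 80, 80, 84, 124, 193, 225, 231, 231, 229, 233, 236, 236, 236, 236, 236, 236, 236, 236, 236, 236, 236, 235, 235, 235, 235, 235, 235, 235, 235, 229, 195, 157, 133, 102, 86, 83, 82, 81, 84, 116, 186, 219, 193, 127, 90, 85, 84, 81, 80, 80, 78, 78, 78, 79, 79, 79, 78, 78, 78, 78, 78, 77, 77, 77, 75, 76, 76]
```

Emit:
servo_tool(
  fingers=[0.05, 0.05, 0.05, 0.05, 0.05, 0.05, 0.05, 0.05, 0.05, 0.05],
  linear=[
    [-0.3, -0.09, 0],
    [-0.3, -0.09, 0],
    [-0.3, -0.09, 0],
    [-0.3, -0.09, 0],
    [-0.3, -0.09, 0],
    [-0.3, -0.09, 0],
    [-0.3, -0.09, 0],
    [-0.3, -0.09, 0],
    [-0.3, -0.09, 0],
    [-0.3, -0.09, 0],
  ],
  rotation=[
    [0, 0, 0],
    [0, 0, 0],
    [0, 0, 0],
    [0, 0, 0],
    [0, 0, 0],
    [0, 0, 0],
    [0, 0, 0],
    [0, 0, 0],
    [0, 0, 0],
    [0, 0, 0],
  ],
)

```text
time: 27.5
tool_pos: [441.3, 11.2, 257.1]
tcp_rot: [-180.0, -0.1, 98.1]
ft_force: [0.3, 0.1, -0.4]
finger_gap: 59.0
grip_force: 43.4
```

```bash
python3 -c "
from h import *
go(462.7,-141,150,98)"
```

```text
lin [-0.1538, -0.0001, 0.107] rot [-0.02, -0.06, 0.05]
```

Emit:
servo_tool(
  fingers=[0.05, 0.05, 0.05, 0.05, 0.05, 0.05, 0.05, 0.05, 0.05, 0.05],
  linear=[
    [-0.05, 0, 0],
    [-0.1, 0, 0],
    [-0.154, 0, 0],
    [-0.154, 0, 0.03],
    [-0.154, 0, 0.06],
    [-0.154, 0, 0.09],
    [-0.154, 0, 0.12],
    [-0.154, 0, 0.147],
    [-0.154, 0, 0.147],
    [-0.154, 0, 0.147],
  ],
  rotation=[
    [0, 0, 0],
    [0, 0, 0],
    [0, 0, 0],
    [0, 0, 0],
    [0, 0, 0],
    [0, 0, 0],
    [0, 0, 0],
    [0, 0, 0],
    [0, 0, 0],
    [0, 0, 0],
  ],
)

```text
time: 28.5
tool_pos: [462.9, -141.3, 110.7]
tcp_rot: [-180.0, -0.1, 98.1]
ft_force: [-0.4, 0.2, -1.0]
finger_gap: 58.9
grip_force: 43.7
```

```bash
python3 -c "
from h import *
print(r.sense()['tool_pos']);go(462.7,-141,60,98)"
```

```text
[ 462.8873121  -141.34901021  110.6725455 ]
lin [0.0003, -0.0001, 0.0507] rot [-0.03, -0.07, 0.07]
```

Emit:
servo_tool(
  fingers=[0.05, 0.05, 0.05, 0.05, 0.05, 0.05, 0.05],
  linear=[
    [0, 0, 0.015],
    [0, 0, 0.03],
    [0, 0, 0.04],
    [0, 0, 0.05],
    [0, 0, 0.056],
    [0, 0, 0.06],
    [0, 0, 0.06],
  ],
  rotation=[
    [0, 0, 0],
    [0, 0, 0],
    [0, 0, 0],
    [0, 0, 0],
    [0, 0, 0],
    [0, 0, 0],
    [0, 0, 0],
  ],
)

```text
time: 29.2
tool_pos: [462.7, -142.4, 50.4]
tcp_rot: [180.0, -0.0, 98.0]
ft_force: [0.2, -0.4, -0.4]
finger_gap: 58.7
grip_force: 43.7
```

Emit:
servo_tool(
  fingers=[0.05, 0.05, 0.05, 0.05, 0.05],
  linear=[
    [0, 0, 0.002],
    [0, 0, 0.004],
    [0, 0, 0.005],
    [0, 0, 0.005],
    [0, 0, 0.005],
  ],
  rotation=[
    [0, 0, 0],
    [0, 0, 0],
    [0, 0, 0],
    [0, 0, 0],
    [0, 0, 0],
  ],
)

```text
time: 29.7
tool_pos: [462.9, -142.5, 45.8]
tcp_rot: [180.0, -0.0, 98.0]
ft_force: [1.1, 0.6, -0.6]
finger_gap: 59.0
grip_force: 43.7
```

Emit:
servo_tool(
  fingers=[0.05, 0.05, 0.05, 0.05, 0.05],
  linear=[
    [0.001, 0, 0.001],
    [0.001, 0, 0.002],
    [0.001, 0, 0.003],
    [0.001, 0, 0.004],
    [0.001, 0, 0.004],
  ],
  rotation=[
    [0, 0, 0],
    [0, 0, 0],
    [0, 0, 0],
    [0, 0, 0],
    [0, 0, 0],
  ],
)

```text
time: 30.2
tool_pos: [462.6, -141.4, 41.5]
tcp_rot: [180.0, -0.0, 98.0]
ft_force: [-0.6, 0.1, -1.7]
finger_gap: 59.0
grip_force: 43.7
```

Emit:
servo_tool(
  fingers=[0.05, 0.05, 0.05, 0.05, 0.05],
  linear=[
    [0, 0, 0.001],
    [0, 0, 0.002],
    [0, 0, 0.003],
    [0, 0, 0.003],
    [0, 0, 0.003],
  ],
  rotation=[
    [0, 0, 0],
    [0, 0, 0],
    [0, 0, 0],
    [0, 0, 0],
    [0, 0, 0],
  ],
)

```text
time: 30.7
tool_pos: [463.0, -141.6, 39.8]
tcp_rot: [180.0, -0.0, 98.0]
ft_force: [-4.6, 2.3, 11.7]
finger_gap: 58.8
grip_force: 51.6
```

Emit:
servo_tool(
  fingers=[0.05, 0.05, 0.075, 0.075, 0.075, 0.075, 0.075, 0.075, 0.075, 0.075],
  linear=[
    [0, 0, -0.0015],
    [0, 0, -0.0015],
    [0, 0, -0.0015],
    [0, 0, -0.0015],
    [0, 0, -0.0015],
    [0, 0, -0.03],
    [0, 0, -0.07],
    [0, 0, -0.12],
    [0, 0, -0.17],
    [0, 0, -0.22],
  ],
  rotation=[
    [0, 0, 0],
    [0, 0, 0],
    [0, 0, 0],
    [0, 0, 0],
    [0, 0, 0],
    [0, 0, 0],
    [0, 0, 0],
    [0, 0, 0],
    [0, 0, 0],
    [0, 0, 0],
  ],
)

```text
time: 31.7
tool_pos: [462.2, -141.4, 260.6]
tcp_rot: [180.0, -0.0, 98.0]
ft_force: [1.5, 0.1, -0.9]
finger_gap: 74.5
grip_force: 0.0
```

Emit:
servo_tool(
  fingers=[0.075, 0.075],
  linear=[
    [0, 0, 0],
    [0, 0, 0],
  ],
  rotation=[
    [0, 0, 0],
    [0, 0, 0],
  ],
)

```text
time: 31.9
tool_pos: [463.6, -142.0, 260.6]
tcp_rot: [179.8, 0.1, 98.0]
ft_force: [0.9, -0.5, 0.0]
finger_gap: 75.2
grip_force: 0.0
```

```bash
python3 -c "
from h import *
s=snap('wrist','w11');
blob('w11',(0,150,80),(8,255,255),40)
w=cv2.imread('pics/w11.png')[0:330,150:400];cv2.imwrite('pics/c3.png',cv2.resize(w,None,fx=1.8,fy=1.8))
go(492.5,121.5,270,179)"
```

```text
[236, 139, 47, 49, 1760] [258.2 162.9] [ 463.4 -141.    40. ] boxc [ 465.1 -141.5   40. ]
lin [0.2564, 0.0661, -0.0114] rot [0.05, 0.04, -81.03]
```

View pics/c3.png

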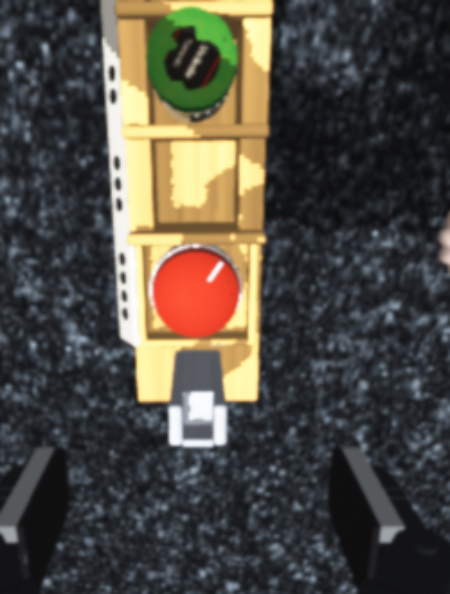

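Emit:
servo_tool(
  fingers=[0.06, 0.06, 0.06, 0.06, 0.06, 0.06, 0.06, 0.06, 0.06, 0.06],
  linear=[
    [0.256, 0.066, -0.011],
    [0.256, 0.066, -0.011],
    [0.256, 0.066, -0.011],
    [0.256, 0.066, -0.011],
    [0.256, 0.066, -0.011],
    [0.256, 0.066, -0.011],
    [0.256, 0.066, -0.011],
    [0.256, 0.066, -0.011],
    [0.256, 0.066, -0.011],
    [0.256, 0.066, -0.011],
  ],
  rotation=[
    [0, 0, -81],
    [0, 0, -81],
    [0, 0, -81],
    [0, 0, -81],
    [0, 0, -81],
    [0, 0, -81],
    [0, 0, -81],
    [0, 0, -81],
    [0, 0, -81],
    [0, 0, -81],
  ],
)

```text
time: 32.95
tool_pos: [491.3, 121.1, 267.0]
tcp_rot: [-180.0, -0.2, 179.3]
ft_force: [0.6, 0.4, 0.6]
finger_gap: 60.0
grip_force: 0.0
```

Emit:
servo_tool(
  fingers=[0.06, 0.06],
  linear=[
    [0, 0, 0],
    [0, 0, 0],
  ],
  rotation=[
    [0, 0, 0],
    [0, 0, 0],
  ],
)

```text
time: 33.15
tool_pos: [491.7, 121.0, 268.1]
tcp_rot: [-180.0, -0.1, 178.8]
ft_force: [0.4, -0.3, -0.5]
finger_gap: 59.6
grip_force: 0.0
```

```bash
python3 -c "
from h import *
print(r.sense()['tool_pos'],r.sense()['tcp_rot']);go(492.3,122.5,180,179)"
```

```text
[491.73324463 120.99531272 268.09880855] [-1.79994400e+02 -1.23462998e-01  1.78839191e+02]
lin [-0.0007, 0.0015, 0.0881] rot [-0.01, -0.12, -0.16]
```

Emit:
servo_tool(
  fingers=[0.06, 0.06, 0.06, 0.06, 0.06],
  linear=[
    [-0.0007, 0.0015, 0.03],
    [-0.0007, 0.0015, 0.06],
    [-0.0007, 0.0015, 0.088],
    [-0.0007, 0.0015, 0.088],
    [-0.0007, 0.0015, 0.088],
  ],
  rotation=[
    [0, 0, 0],
    [0, 0, 0],
    [0, 0, 0],
    [0, 0, 0],
    [0, 0, 0],
  ],
)

```text
time: 33.65
tool_pos: [492.7, 122.5, 181.6]
tcp_rot: [180.0, -0.1, 178.9]
ft_force: [0.8, -0.0, 1.0]
finger_gap: 60.1
grip_force: 0.0
```

Emit:
servo_tool(
  fingers=[0.01, 0.01, 0.01, 0.01, 0.01, 0.01, 0.01, 0.01],
  linear=[
    [0, 0, 0],
    [0, 0, 0],
    [0, 0, 0],
    [0, 0, 0],
    [0, 0, 0],
    [0, 0, 0],
    [0, 0, 0],
    [0, 0, 0],
  ],
  rotation=[
    [0, 0, 0],
    [0, 0, 0],
    [0, 0, 0],
    [0, 0, 0],
    [0, 0, 0],
    [0, 0, 0],
    [0, 0, 0],
    [0, 0, 0],
  ],
  force=40,
)

```text
time: 34.45
tool_pos: [494.2, 122.3, 182.6]
tcp_rot: [180.0, 0.2, 178.9]
ft_force: [4.4, -3.7, 1.5]
finger_gap: 22.7
grip_force: 39.2
```

```bash
cat > arc.py <<'E'
from h import *
import sys
st=r.sense();print(st['tool_pos'],st['tcp_rot'],st['ft_force'])
R=Ro.from_euler('xyz',st['tcp_rot'],degrees=True)
ax=np.array([423.7,123.3,0]);d=st['tool_pos']*[1,1,0]-ax;print(np.linalg.norm(d),np.degrees(np.arctan2(d[1],d[0])))
for a in np.arange(1,9)*float(sys.argv[1]):
  e=Ro.from_euler('z',a,degrees=True).apply(d)-d; print(round(-a,1),np.round(R.inv().apply(e)/1000,4).tolist())
E
python3 arc.py -5.3
```

```text
[494.17359173 122.2806729  182.55395717] [1.79999744e+02 1.72216100e-01 1.78946524e+02] [ 4.36672986 -3.74067588  1.52048508]
70.4809630945572 -0.8286659875392839
5.3 [0.0003, -0.0065, -0.0]
10.6 [0.0012, -0.013, -0.0]
15.9 [0.0026, -0.0193, -0.0]
21.2 [0.0047, -0.0255, -0.0]
26.5 [0.0073, -0.0315, -0.0]
31.8 [0.0104, -0.0372, -0.0]
37.1 [0.0141, -0.0426, -0.0]
42.4 [0.0182, -0.0476, -0.0001]
```

Emit:
servo_tool(
  fingers=[0.01, 0.01, 0.01, 0.01, 0.01, 0.01, 0.01, 0.01, 0.01, 0.01],
  linear=[
    [0.0003, -0.0065, 0],
    [0.0012, -0.013, 0],
    [0.0026, -0.0193, 0],
    [0.0047, -0.0255, 0],
    [0.0073, -0.0315, 0],
    [0.0104, -0.0372, 0],
    [0.0141, -0.0426, 0],
    [0.0182, -0.0476, 0],
    [0.0182, -0.0476, 0],
    [0.0182, -0.0476, 0],
  ],
  rotation=[
    [0, 0, 5.3],
    [0, 0, 10.6],
    [0, 0, 15.9],
    [0, 0, 21.2],
    [0, 0, 26.5],
    [0, 0, 31.8],
    [0, 0, 37.1],
    [0, 0, 42.4],
    [0, 0, 42.4],
    [0, 0, 42.4],
  ],
)

```text
time: 35.45
tool_pos: [474.9, 75.2, 182.3]
tcp_rot: [179.9, 0.1, 136.7]
ft_force: [3.7, -4.4, 1.9]
finger_gap: 23.2
grip_force: 39.3
```

```bash
python3 arc.py -4.8
```

```text
[474.86141007  75.15730407 182.34854101] [1.79900150e+02 9.75962730e-02 1.36696719e+02] [ 3.66705569 -4.37161333  1.86666899]
70.2510430622146 -43.25881990066457
4.8 [0.0002, -0.0059, -0.0]
9.6 [0.001, -0.0117, -0.0]
14.4 [0.0022, -0.0175, -0.0]
19.2 [0.0039, -0.0231, -0.0]
24.0 [0.0061, -0.0286, -0.0001]
28.8 [0.0087, -0.0339, -0.0001]
33.6 [0.0117, -0.0389, -0.0001]
38.4 [0.0152, -0.0436, -0.0001]
```

Emit:
servo_tool(
  fingers=[0.01, 0.01, 0.01, 0.01, 0.01, 0.01, 0.01, 0.01, 0.01, 0.01],
  linear=[
    [0.0002, -0.0059, 0],
    [0.001, -0.0117, 0],
    [0.0022, -0.0175, 0],
    [0.0039, -0.0231, 0],
    [0.0061, -0.0286, 0],
    [0.0087, -0.0339, 0],
    [0.0117, -0.0389, 0],
    [0.0152, -0.0436, 0],
    [0.0152, -0.0436, 0],
    [0.0152, -0.0436, 0],
  ],
  rotation=[
    [0, 0, 4.8],
    [0, 0, 9.6],
    [0, 0, 14.4],
    [0, 0, 19.2],
    [0, 0, 24],
    [0, 0, 28.8],
    [0, 0, 33.6],
    [0, 0, 38.4],
    [0, 0, 38.4],
    [0, 0, 38.4],
  ],
)

```text
time: 36.45
tool_pos: [434.0, 54.0, 182.4]
tcp_rot: [179.8, 0.0, 98.3]
ft_force: [4.7, -5.1, 0.9]
finger_gap: 22.7
grip_force: 39.6
```

Emit:
servo_tool(
  fingers=[0.01, 0.01, 0.01, 0.01, 0.01],
  linear=[
    [0, -0.001, 0],
    [0, -0.002, 0],
    [0, -0.003, 0],
    [0, -0.003, 0],
    [0, -0.003, 0],
  ],
  rotation=[
    [0, 0, 0.8],
    [0, 0, 1.6],
    [0, 0, 2],
    [0, 0, 2],
    [0, 0, 2],
  ],
)

```text
time: 36.95
tool_pos: [432.9, 54.0, 183.4]
tcp_rot: [179.6, 0.0, 96.4]
ft_force: [12.5, -3.0, 0.3]
finger_gap: 22.5
grip_force: 39.7
```

```bash
python3 arc.py -4.8|head -2
```

```text
[432.85362548  54.04736006 183.39429835] [1.79583176e+02 1.05982491e-02 9.63689236e+01] [12.53825987 -2.97687519  0.33758334]
69.85497117230562 -82.47044653845518
```

Emit:
servo_tool(
  fingers=[0.01, 0.01, 0.01, 0.01],
  linear=[
    [0, -0.001, 0],
    [0, -0.002, 0],
    [0, -0.002, 0],
    [0, -0.002, 0],
  ],
  rotation=[
    [0, 0, 0],
    [0, 0, 0],
    [0, 0, 0],
    [0, 0, 0],
  ],
)

```text
time: 37.35
tool_pos: [432.3, 54.0, 184.2]
tcp_rot: [179.4, 0.0, 96.4]
ft_force: [17.5, 0.3, 0.6]
finger_gap: 22.7
grip_force: 39.8
```

Emit:
servo_tool(
  fingers=[0.01, 0.01, 0.06, 0.06, 0.06, 0.06, 0.06, 0.06, 0.06, 0.06],
  linear=[
    [0, 0.003, 0],
    [0, 0.003, 0],
    [0, 0.003, 0],
    [0, 0.003, 0],
    [0, 0.003, 0],
    [0, 0.003, 0],
    [0, 0.003, -0.03],
    [0, 0.003, -0.06],
    [0, 0.003, -0.09],
    [0, 0.003, -0.09],
  ],
  rotation=[
    [0, 0, 0],
    [0, 0, 0],
    [0, 0, 0],
    [0, 0, 0],
    [0, 0, 0],
    [0, 0, 0],
    [0, 0, 0],
    [0, 0, 0],
    [0, 0, 0],
    [0, 0, 0],
  ],
)

```text
time: 38.35
tool_pos: [433.0, 53.9, 276.5]
tcp_rot: [179.6, 0.0, 96.2]
ft_force: [1.1, 0.5, -0.4]
finger_gap: 60.2
grip_force: 0.0
```

```bash
python3 -c "
from h import *
s=snap('wrist','w12');print(r.sense()['tool_pos'])
blob('w12',(25,150,150),(35,255,255),171)
go(423.7,123.3,215,98)"
```

```text
[432.26231584  53.93074647 274.10715315]
[230, 82, 53, 54, 2169] [256.5 108.4] [424.7 123.9 171. ] boxc [424.7 123.5 171. ]
lin [0.0699, -0.0013, 0.0591] rot [0.29, 0.0, -1.8]
```

Emit:
servo_tool(
  fingers=[0, 0, 0, 0, 0, 0, 0, 0],
  linear=[
    [0.035, -0.001, 0],
    [0.07, -0.001, 0],
    [0.07, -0.001, 0],
    [0.07, -0.001, 0],
    [0.07, -0.001, 0.03],
    [0.07, -0.001, 0.06],
    [0.07, -0.001, 0.06],
    [0.07, -0.001, 0.06],
  ],
  rotation=[
    [0.3, 0, -1.8],
    [0.3, 0, -1.8],
    [0.3, 0, -1.8],
    [0.3, 0, -1.8],
    [0.3, 0, -1.8],
    [0.3, 0, -1.8],
    [0.3, 0, -1.8],
    [0.3, 0, -1.8],
  ],
)

```text
time: 39.2
tool_pos: [422.2, 122.5, 211.5]
tcp_rot: [-179.6, -0.0, 97.9]
ft_force: [1.0, -0.1, 0.7]
finger_gap: 0.2
grip_force: 0.0
```

Emit:
servo_tool(
  fingers=[0, 0, 0, 0, 0, 0, 0],
  linear=[
    [0, 0, 0.008],
    [0, 0, 0.015],
    [0, 0, 0.02],
    [0, 0, 0.025],
    [0, 0, 0.028],
    [0, 0, 0.028],
    [0, 0, 0.028],
  ],
  rotation=[
    [0, 0, 0],
    [0, 0, 0],
    [0, 0, 0],
    [0, 0, 0],
    [0, 0, 0],
    [0, 0, 0],
    [0, 0, 0],
  ],
)

```text
time: 39.9
tool_pos: [422.9, 123.3, 184.1]
tcp_rot: [-179.8, -0.0, 98.0]
ft_force: [-0.2, -1.8, 3.3]
finger_gap: -0.0
grip_force: 1.5
```

Emit:
servo_tool(
  fingers=[0, 0, 0, 0, 0, 0, 0, 0],
  linear=[
    [0, 0, 0.003],
    [0, 0, 0.005],
    [0, 0, 0.007],
    [0, 0, 0.009],
    [0, 0, 0.01],
    [0, 0, 0.011],
    [0, 0, 0.011],
    [0, 0, 0.011],
  ],
  rotation=[
    [0, 0, 0],
    [0, 0, 0],
    [0, 0, 0],
    [0, 0, 0],
    [0, 0, 0],
    [0, 0, 0],
    [0, 0, 0],
    [0, 0, 0],
  ],
)

```text
time: 40.7
tool_pos: [422.7, 123.3, 173.0]
tcp_rot: [-179.8, -0.0, 98.0]
ft_force: [0.0, -1.1, 3.8]
finger_gap: -0.1
grip_force: 2.2
```

Emit:
servo_tool(
  fingers=[0, 0, 0, 0, 0, 0],
  linear=[
    [0, 0, 0.001],
    [0, 0, 0.002],
    [0, 0, 0.003],
    [0, 0, 0.004],
    [0, 0, 0.004],
    [0, 0, 0.004],
  ],
  rotation=[
    [0, 0, 0],
    [0, 0, 0],
    [0, 0, 0],
    [0, 0, 0],
    [0, 0, 0],
    [0, 0, 0],
  ],
)

```text
time: 41.3
tool_pos: [423.1, 123.5, 172.7]
tcp_rot: [-179.9, -0.0, 98.0]
ft_force: [-14.9, -4.4, 34.2]
finger_gap: -0.1
grip_force: 17.1
```

Bottomed with 34 N, so past the catch. Rise and check.

Emit:
servo_tool(
  fingers=[0, 0, 0, 0, 0, 0, 0, 0],
  linear=[
    [0, 0, -0.004],
    [0, 0, -0.01],
    [0, 0, -0.03],
    [0, 0, -0.06],
    [0, 0, -0.09],
    [0, 0, -0.11],
    [0, 0, -0.11],
    [0, 0, -0.11],
  ],
  rotation=[
    [0, 0, 0],
    [0, 0, 0],
    [0, 0, 0],
    [0, 0, 0],
    [0, 0, 0],
    [0, 0, 0],
    [0, 0, 0],
    [0, 0, 0],
  ],
)

```text
time: 42.1
tool_pos: [422.7, 123.4, 278.1]
tcp_rot: [-179.7, -0.0, 98.0]
ft_force: [-0.3, -1.0, 0.8]
finger_gap: 0.2
grip_force: 0.0
```

Emit:
servo_tool(
  fingers=[0, 0, 0, 0, 0, 0, 0],
  linear=[
    [-0.04, 0, 0],
    [-0.08, 0, 0],
    [-0.12, 0, 0],
    [-0.14, 0, 0],
    [-0.14, 0, 0],
    [-0.14, 0, 0],
    [-0.14, 0, 0],
  ],
  rotation=[
    [0, 0, 0],
    [0, 0, 0],
    [0, 0, 0],
    [0, 0, 0],
    [0, 0, 0],
    [0, 0, 0],
    [0, 0, 0],
  ],
)

```text
time: 42.8
tool_pos: [441.9, -14.4, 277.8]
tcp_rot: [-179.7, -0.1, 98.0]
ft_force: [0.0, 0.1, -0.0]
finger_gap: 0.1
grip_force: 0.0
```

```bash
python3 -c "
from h import *
s=snap('wrist','w13');b=snap('side','side2');print(r.sense()['tool_pos'])
for z in(158,171):
  blob('side2',(25,150,150),(35,255,255),z);blob('w13',(25,150,150),(35,255,255),z)
for f in('side0','side2'): blob(f,(25,150,150),(35,255,255),160)
a=cv2.imread('pics/w13.png');c=cv2.imread('pics/side2.png')[160:270,240:330]
o=np.zeros((384,800,3),np.uint8);o[:,:512]=a;o[:352,512:800]=cv2.resize(c,(288,352));cv2.imwrite('pics/fin.png',o)"
```

```text
[442.13290697 -14.29866542 278.31215051]
[236, 0, 55, 41, 1833] [262.7  17.1] [425.5 117.5 158. ] boxc [426.3 115.4 158. ]
[236, 0, 55, 41, 1833] [262.7  17.1] [425.8 114.9 171. ] boxc [426.6 113.  171. ]
```

View pics/fin.png

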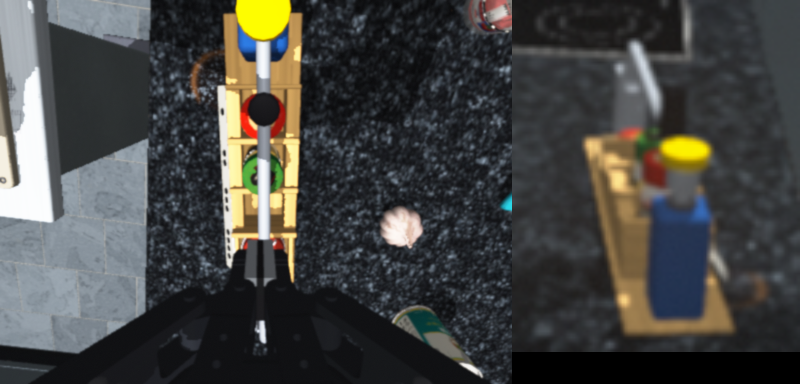

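```bash
python3 -c "
from h import *
for f in('side0','side2'):
  h=cv2.cvtColor(cv2.imread('pics/'+f+'.png'),cv2.COLOR_BGR2HSV)[180:225,270:320];m=cv2.inRange(h,(22,120,120),(36,255,255));ys,xs=np.nonzero(m);print(f,xs.mean(),ys.mean())
s=load('side0');print(proj(s,[423.7,123.3,170]),proj(s,[423.7,123.3,156]))
print(r.hand_in())"
```

```text
side0 24.066176470588236 22.397058823529413
side2 23.52517985611511 27.158273381294965
[294.5 201. ] [294.1 206. ]
the job is handed in; nothing more can be done
None
```

The job is handed in, with no verdict returned. The red jar is in pocket one, the green jar in two and the egg timer in four; pocket three is empty because no salt shaker was in view. The bar was pushed home against its stop before I pressed the cap. After I let go, the cap stayed down by about 14 mm.

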